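# Scoop the dice into the canister

## Task

Take the aluminium scoop from its cork mat, scoop the four white dice out of the wooden trough and tip them all into the open olive-green canister, never touching a die with the gripper itself. Then set the scoop upright on the middle of its mat again, lowering it until it stands there before you let go. Leave the canister standing where it is, and the goblin, compass, cedar token and canister lid undisturbed.

Things in the scene. Friction and masses are not known exactly. Their poses are not given: they have to be found in the camera images.
- scoop: Loose aluminium hand scoop, 90-180 g, standing flat on the mat. Origin: centre of the pan's underside; z up; open lip to -x. Pan x -50 to +44.5 mm, 70 mm wide (65 inside), floor 2.5 mm thick, thinning over the front 16 mm to 0.8 mm at the lip. Side walls 30 mm high for x +4 to +44, 16 mm for x -6 to +4, none in front; back wall 32 mm. Cedar handle behind the pan, see scoop_grip.
- scoop_grip (a point): Middle of the upright part of the scoop's cedar handle, where it is best held: 63 mm behind (+x) the scoop's origin, 76 mm above its underside. The handle is 20 mm wide (scoop's y), 18 mm thick, leans back 0.21 rad and tops out at 105 mm above the underside. Axes as the scoop's.
- scoop_lip (a point): Middle of the lower front edge of the scoop's lip, 50 mm in front (-x) of the scoop's origin, at underside height.
- trough: Fixed dark-wood trough, green floor, with the dice in it. Origin: centre of its underside, on the shelf; z up. The closed end (-x) faces roughly to the robot; the +x end has no wall. Floor top 3 mm above the shelf, x -70 to +80 mm. End wall: inner face x = -70 mm, 45 mm high. Side walls: inner faces y = +-43 mm, 30 mm high.
- die0: White bakelite die, 20 mm cube with edges rounded 3.5 mm, about 11 g, slippery (friction about 0.3). Origin: its centre. It starts flat on the trough's floor, within 80 mm of the end wall, turned at random about the vertical.
- die1: White bakelite die, 20 mm cube with edges rounded 3.5 mm, about 11 g, slippery (friction about 0.3). Origin: its centre. It starts flat on the trough's floor, within 80 mm of the end wall, turned at random about the vertical.
- die2: White bakelite die, 20 mm cube with edges rounded 3.5 mm, about 11 g, slippery (friction about 0.3). Origin: its centre. It starts flat on the trough's floor, within 80 mm of the end wall, turned at random about the vertical.
- die3: White bakelite die, 20 mm cube with edges rounded 3.5 mm, about 11 g, slippery (friction about 0.3). Origin: its centre. It starts flat on the trough's floor, within 80 mm of the end wall, turned at random about the vertical.
- canister: Open olive-green aluminium canister, loose, about 0.35 kg, upright: outside 110 mm across and 90 mm high, wall 3 mm, floor 4 mm thick, so the mouth is 104 mm across at 90 mm height. Origin: centre of its underside; z up.
- mat: Fixed cork mat on the shelf, 160 mm (x) by 120 mm (y), 4 mm thick. Origin: centre of its underside; z up. The scoop starts on it, its lip to the mat's -x within 0.15 rad. It lies on one side of the trough and the canister on the other; which is which varies.
- goblin: Loose rust-red clay goblin figure, 67 mm tall, base 40 mm across; origin at the centre of its underside. To be left alone.
- compass: Loose brass pocket compass, 54 mm across, 14 mm high; origin at the centre of its underside. To be left alone.
- token: Loose cedar tile token, 44 x 30 x 9 mm; origin at the centre of its underside. To be left alone.
- canister_lid: Loose olive-green screw lid of the canister, 116 mm across, 16 mm high, lying on the shelf; origin at the centre of its underside. To be left alone.
There are look-alikes about, which are no part of the job. Of the things shaped like the mat, the cork one is meant.

How it is judged:
By the outcome, as a careful person would: the job done as asked, in the order asked, and still so for the second after the job is handed in, with the robot touching nothing.
It also fails if it takes over 69 s, if anything falls off the work surface, if the arm or the gripper's body presses on something with over 40 N, if the wrist force passes 120 N, or if a joint passes its speed limit or range.

## Robot

A 7-joint arm with a two-finger parallel gripper is mounted at the origin on the work surface. World frame = base frame: x ahead of the robot, y to its left, z up, the work surface at z = 0. Lengths are in m, angles in degrees, forces in N, time in s.
With the tool pointing down it reaches from about 0.425 to 0.875 m from the base axis. Payload 4.7 kg.
Tool frame: the origin (TCP) lies at the very end of the fingers, on their centre line; the grasp point (between the pads) lies 19 mm behind it; z points along the fingers, y is the line along which they close (so a half turn about z gives the same grasp; the last joint's range is limited). The gripper opens to 87 mm and grips with 3 to 60 N. Pads are 19 mm wide; open, the fingers measure 117 mm over their backs; the gripper's body (75 mm by 190 mm) begins 51 mm behind the grasp point.
Start: joints at [-65.827, 18.392, -4.016, 83.108, 1.295, 78.541, -3.26], TCP at [0.258, 0.597, 0.223] pointing down, gripper open.
Joint ranges: [-163.93, 163.93], [-17.29, 119.83], [-79.2, 71.16], [3.27, 140.29], [-89.18, 269.18], [5.43, 117.66], [-154.24, 154.24]. Speed limits (degrees/s): [147.25, 147.25, 180, 180, 180, 180, 180].

## Interface

Orientations are given as [roll, pitch, yaw] about the fixed x, y, z axes, in that order (R = Rz(yaw) Ry(pitch) Rx(roll)).
In Python, from cell import get_obs, eyes, env gives the robot as it stands.
- The arm moves only by the tool servo_tool, never from a script. Its argument "series" is a list that holds one entry, the list of rows, each a list of 7 numbers: the shift along the tool's x, y, z in units of 300 mm (1.0 is 300 mm), then the turn, a rotation vector about the tool's x, y, z in units of pi rad (1.0 is pi rad), then the opening, from 0 (shut) to 1 (fully open). In form: [[[tx, ty, tz, wx, wy, wz, gripper], ...]]. A call has 1 to 12 rows; each row is the pose to reach, as a shift and turn from the pose commanded when the call began, along the tool's axes at that moment, turning the shorter way round; what a row does not reach only later rows make up. A row lasts 1/12 s, in which the tool goes at most 41.7 mm and 7.16 degrees, less where a joint would pass 70% of its speed; a pose out of reach is approached as far as the arm can. A call with a number of a shift or a turn outside -1 to 1 is refused whole. A call with a gripper value outside its range is refused whole. The fingers move at their own pace and stop on an object; "grip_force" is the grip in N (left out, the last holds). Time passes only in rows, so rows that repeat a pose let the fingers close. It gives the time, the measured TCP pose, the force, the opening and the grip force at its end, in the units of the state.
- get_obs(): the state, without advancing time (a new reading comes with each control period).
- eyes.read_camera(name): name is "scene" or "top"; returns a dict with "frame" (480x640x3 uint8, red, green, blue), "depth" (480x640 float32, m along the optical axis (not along the pixel's ray), 0 where there is no reading), "fx", "fy", "cx", "cy" (pixels), "origin" and "rotation" of the camera in the world. Camera axes: x right, y down, z forward; pixel columns grow to the right and rows downward; lengths in m; the calibration is good to about 2 mm. A picture is of the moment at which its call begins.
- env.sign_off(): hands the job in; it is judged then, once.
The state is a dict: "time_s": time; "qpos": joint angles; "joint_velocities": joint speeds; "effort": joint torques, N m; "tool_pos": TCP position; "tool_rot": TCP orientation; "force": force on the tool from outside, world axes, zero at the start; "wrist_torque": the same for the moment, N m; "grip_width": finger opening in m; "grasp_force": force on a finger pad.
Only numpy, scipy, OpenCV 4.12 (cv2) and the standard library are available. Lean on these libraries where they do the work, as an engineer would, in place of code of your own. Each camera call takes 0.05 s, during which the arm holds its last target. There are 200 camera calls.

## Working session

There is one attempt and no reset: what is moved stays moved. The work goes in short steps, Python scripts to look and compute and a tool call to move; the robot and the scene stay as the last step left them, time stands still between calls to the robot, and variables do not carry over. Pictures are saved under pics/ and viewed, at most 10 in all, crops included, and the job is handed in when it is done.

Besides the shell and the picture viewer there is one more tool, called after "Request:" as name(argument=value, ...) on one line, values as JSON. servo_tool: Moves the arm, as the interface text tells. Shifts and turns lie within -1 to 1; 1 stands for 300 mm of shift or pi rad of turn. Its arguments: {"type":"object","properties":{"series":{"type":"array"},"grip_force":{"type":"number"}},"required":["series"]}

```bash
mkdir -p pics; ls; python3 - <<'E'
from cell import get_obs, eyes
import cv2,numpy as np
print(get_obs())
for n in("scene","top"):
    d=eyes.read_camera(n); np.savez(f"{n}0.npz",**d)
    cv2.imwrite(f"pics/{n}0.png",d["frame"][:,:,::-1]); print(n,d["fx"],d["fy"],d["cx"],d["cy"],d["origin"],d["rotation"])
E
```

```text
pics
{'time_s': 0.0, 'qpos': array([-65.82808786,  18.43896442,  -4.01521847,  83.17709665,
         1.2933302 ,  78.54187866,  -3.25833967]), 'joint_velocities': array([ 0.01932496, -0.02097889,  0.12096872, -0.01399882, -0.03579738,
        0.04831482, -0.03697494]), 'effort': array([-3.21633679e-04, -4.91290855e+01, -4.04090155e-01, -3.12527204e+01,
       -6.39306614e-02,  4.39245184e-02,  1.73000572e-04]), 'tool_pos': array([0.25758292, 0.59615199, 0.22144333]), 'tool_rot': array([-1.79887215e+02,  4.40405824e-03,  1.56638920e+02]), 'force': array([-0.52349517, -0.65383892, -0.0894332 ]), 'wrist_torque': array([-0.05210186, -0.03907348,  0.01099721]), 'grasp_force': 0.0, 'grip_width': 0.0871713989838837}
scene 531.0764309433414 531.0764309433414 316.9830855532274 239.4139684155836 [ 1.01928516 -0.7668949   1.23791085] [-142.12924155    0.48306789   34.79870333]
top 533.7400154008387 533.7400154008387 320.71188166884576 245.0745638422802 [ 0.3703799  -0.00606428  1.48787774] [-175.46438296   -1.66167901  -88.63482813]
```

View pics/top0.png

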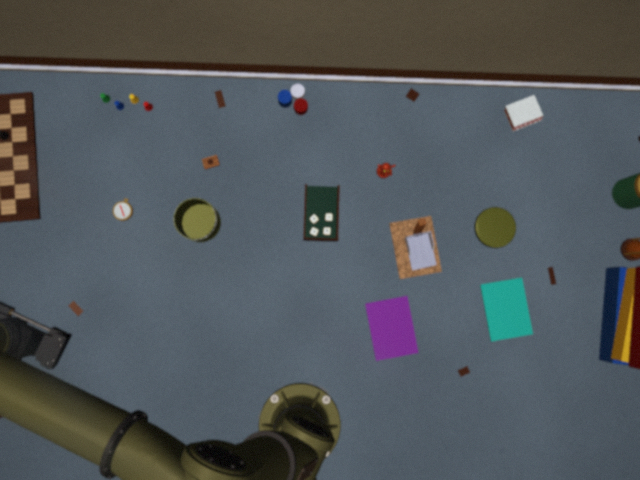

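View pics/scene0.png

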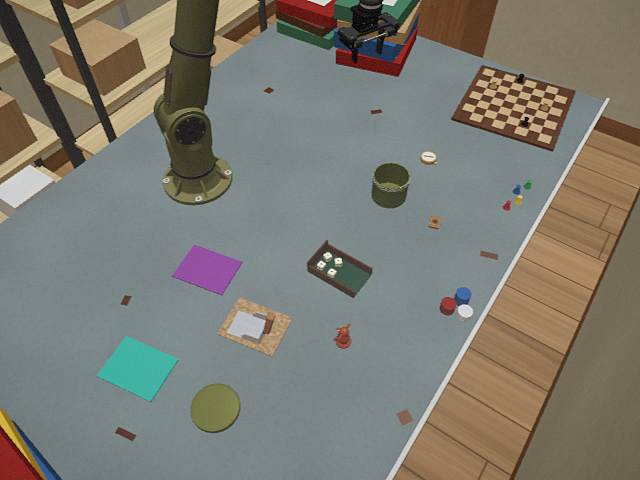

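Cork mat with the scoop is at top (416,247). The purple (391,328) and teal (507,309) look-alike mats are not cork, so they are out. The open canister is at (197,219), and the olive disc at (495,228) is the lid. The trough is at (322,213) with its closed end towards the robot, and the goblin is at (385,170).

```bash
cat > h.py <<'E'
import numpy as np,cv2
from scipy.spatial.transform import Rotation as R
def load(n):
    return dict(np.load(f"{n}.npz"))
def cam(d): return R.from_euler("xyz",d["rotation"],degrees=True).as_matrix()
def plane(d,uv,z):
    uv=np.atleast_2d(uv).astype(float)
    r=np.c_[(uv[:,0]-d["cx"])/d["fx"],(uv[:,1]-d["cy"])/d["fy"],np.ones(len(uv))]@cam(d).T
    o=d["origin"]; return o+r*((z-o[2])/r[:,2])[:,None]
def cloud(d):
    v,u=np.mgrid[:480,:640]; Z=d["depth"]
    p=np.stack([(u-d["cx"])/d["fx"]*Z,(v-d["cy"])/d["fy"]*Z,Z],-1)
    return p@cam(d).T+d["origin"]
E
python3 - <<'E'
from h import *
d=load("top0");f=d["frame"]
c=f[165:295,165:455][:,:,::-1]; cv2.imwrite("pics/crop.png",cv2.resize(c,None,fx=2.7,fy=2.7,interpolation=cv2.INTER_CUBIC))
hsv=cv2.cvtColor(f,cv2.COLOR_RGB2HSV)
for n,(u,v) in dict(cork=(397,230),pan=(420,255),handle=(419,227),canin=(197,219),troughfloor=(322,200),wall=(306,213),die=(329,217),shelf=(270,250),lid=(495,228)).items(): print(n,f[v,u],hsv[v,u],cloud(d)[v,u].round(3))
s=load("scene0");hs=cv2.cvtColor(s["frame"],cv2.COLOR_RGB2HSV)
for n,(u,v) in dict(cork=(230,330),pan=(245,325),handle=(270,322),rim=(372,183),floor=(350,279),die=(331,272)).items(): print(n,hs[v,u],cloud(s)[v,u].round(3))
E
```

```text
cork [145 108  72] [ 15 128 145] [ 0.537 -0.259  0.005]
pan [165 167 186] [117  29 186] [ 0.468 -0.324  0.008]
handle [78 43 21] [ 12 186  78] [ 0.536 -0.302  0.095]
canin [123 121  65] [ 29 120 123] [0.553 0.3   0.004]
troughfloor [31 53 43] [ 76 106  53] [ 0.616 -0.047  0.005]
wall [43 52 40] [53 59 52] [ 0.579 -0.003 -0.003]
die [202 208 199] [ 50  11 208] [ 0.566 -0.067  0.026]
shelf [ 85  99 106] [100  51 106] [0.472 0.094 0.005]
lid [83 85 35] [ 31 150  85] [ 0.549 -0.532  0.018]
cork [111   9 194] [ 0.448 -0.359  0.007]
pan [113  12 196] [ 0.472 -0.326  0.009]
handle [ 11 114 114] [ 0.555 -0.316  0.094]
rim [ 87  24 107] [0.503 0.254 0.06 ]
floor [72 69 92] [ 0.618 -0.046  0.002]
die [ 38  16 237] [ 0.569 -0.07   0.025]
```

View pics/crop.png

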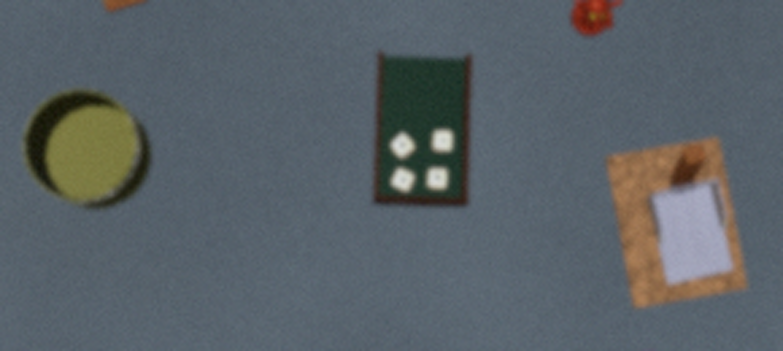

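The crop confirms it: cork mat (turned about 10°) at right carries the scoop with its handle away from the robot, trough with four dice in the middle, open canister at left.

```bash
cat > m.py <<'E'
from h import *
from scipy.optimize import least_squares
def rect(n,d,mask,roi,z,show=True):
    m=np.zeros(mask.shape,np.uint8);x0,y0,x1,y1=roi;m[y0:y1,x0:x1]=mask[y0:y1,x0:x1]
    m=cv2.morphologyEx(m,cv2.MORPH_CLOSE,np.ones((3,3)))
    c=max(cv2.findContours(m,cv2.RETR_EXTERNAL,cv2.CHAIN_APPROX_NONE)[0],key=cv2.contourArea)
    w=plane(d,c[:,0,:],z)[:,:2]
    r=cv2.minAreaRect((w*1000).astype(np.float32)); print(n,np.round(r[0],1),np.round(r[1],1),round(r[2],1),len(c)); return r
if __name__=="__main__":
  for nm,rm,rp,rt,rh in(("top0",(380,205,450,290),(400,225,445,275),(295,178,348,248),(405,215,430,240)),("scene0",(210,290,300,362),(215,300,275,345),(300,235,380,300),(255,305,280,340))):
    d=load(nm);h=cv2.cvtColor(d["frame"],cv2.COLOR_RGB2HSV);H,S,V=[h[...,i].astype(int) for i in range(3)];P=cloud(d)
    print(nm)
    cork=(H<25)&(S>60)
    blue=(H>105)&(S<50)&(V>130)
    rect("mat",d,((cork|blue)).astype(np.uint8),rm,.004)
    rect("pan",d,blue.astype(np.uint8),rp,.0065)
    green=(H>62)&(H<88)&(S>55)&(V<110)
    die=(V>150)&(S<45)
    rect("floor",d,(green|die).astype(np.uint8),rt,.003)
    hm=(P[...,2]>.085)&(P[...,2]<.13)&(P[...,0]>.45)&(P[...,0]<.6)&(P[...,1]>-.37)&(P[...,1]<-.25)
    q=P[hm]; print("handle top pts",len(q),q.mean(0).round(4),q.max(0).round(4)) if hm.any() else 0
    x0,y0,x1,y1=rt;m=np.zeros((480,640),np.uint8);m[y0:y1,x0:x1]=die[y0:y1,x0:x1]
    n,l,st,ce=cv2.connectedComponentsWithStats(m)
    for i in range(1,n):
      if st[i,4]>20: print("die",st[i,4],plane(d,ce[i],.02).round(4)[0])
    # canister rim: depth points near rim height
    hm=(P[...,2]>.08)&(P[...,2]<.1)&(P[...,0]>.4)&(P[...,0]<.7)&(P[...,1]>.2)&(P[...,1]<.45)
    q=(P[hm][:,:2]*1000).astype(np.float32)
    if len(q)>20:
      f=lambda p:np.hypot(*(q-p[:2]).T)-p[2]
      s=least_squares(f,[550,300,54],loss="soft_l1"); print("canister",s.x.round(1),len(q))
    for nm2,lo in (("goblin",(.6,.75,-.3,-.15)),):
      hm=(P[...,2]>.03)&(P[...,0]>lo[0])&(P[...,0]<lo[1])&(P[...,1]>lo[2])&(P[...,1]<lo[3]); print(nm2,P[hm].mean(0).round(3))
E
python3 m.py
```

```text
top0
mat [ 491.2 -311.1] [160.2 120.9] 11.3 190
pan [ 481.1 -326.9] [99.3 71.4] 8.6 113
floor [584.3 -44.6] [ 82.3 142.8] 89.7 156
handle top pts 71 [ 0.5453 -0.3057  0.1033] [ 0.5572 -0.295   0.1139]
die 46 [ 0.5673 -0.0654  0.02  ]
die 50 [ 0.5614 -0.0242  0.02  ]
die 47 [ 0.5284 -0.0608  0.02  ]
die 45 [ 0.5262 -0.0256  0.02  ]
canister [543.  289.3  53.3] 233
goblin [ 0.7   -0.216  0.054]
scene0
mat [ 492.  -311.3] [160.5 120.3] 11.2 180
pan [ 477.1 -325.5] [85.4 70. ] 13.7 99
floor [585.3 -37. ] [ 76.7 153.8] 85.9 136
handle top pts 83 [ 0.5497 -0.311   0.1017] [ 0.5581 -0.2988  0.1136]
die 36 [ 0.5265 -0.0245  0.02  ]
die 35 [ 0.5615 -0.0225  0.02  ]
die 39 [ 0.5294 -0.0599  0.02  ]
die 36 [ 0.5681 -0.0639  0.02  ]
canister [545.3 287.8  53.2] 221
goblin [ 0.706 -0.222  0.052]
```

```bash
cat >> h.py <<'E'
# scoop frame in tool frame (after a nominal grasp): Rts columns = scoop axes in tool
RTS=np.diag([-1.,1,-1]); ORG=np.array([.063,0,.057])
def tool_from_scoop(pt,yaw,tip,p=(0,0,0)):
    """TCP pose so that scoop point p lies at pt; tip>0 = lip down (deg)"""
    Rs=(R.from_euler("z",yaw,degrees=True)*R.from_euler("y",-tip,degrees=True)).as_matrix()
    Rt=Rs@RTS.T
    return np.array(pt)-Rt@(ORG+RTS@np.array(p)),Rt
def now():
    from cell import get_obs
    o=get_obs(); return o,np.array(o["tool_pos"]),R.from_euler("xyz",o["tool_rot"],degrees=True).as_matrix()
def rel(tgts,P=None):
    o,p,Rm=now()
    for t,Rt in tgts:
        s=Rm.T@(t-p)/.3; w=R.from_matrix(Rm.T@Rt).as_rotvec()/np.pi
        print(np.round(np.r_[s,w],3).tolist())
    print("pos",p.round(4),np.round(o["tool_rot"],2),"F",np.round(o["force"],1),"t",round(o["time_s"],2))
E
python3 - <<'E'
from h import *
R0=tool_from_scoop((0,0,0),12,0)[1]
g=tool_from_scoop((.544,-.311,.080),12,0,(.063,0,.076)); print(g[0])
up=(g[0]+[0,0,.11],R0)
rel([(np.array([.46,.42,.2]),R0),(np.array([.56,.1,.2]),R0),up,g])
E
```

```text
[ 0.544 -0.311  0.061]
[-0.852, -0.272, 0.073, -0.001, -0.0, -0.196]
[-1.581, -1.119, 0.074, -0.001, -0.0, -0.196]
[-2.076, -2.397, 0.173, -0.001, -0.0, -0.196]
[-2.075, -2.397, 0.54, -0.001, -0.0, -0.196]
pos [0.2576 0.5962 0.2216] [-1.7990e+02  1.0000e-02  1.5664e+02] F [0.8 0.2 0.6] t 0.1
```

Request:
servo_tool(series=[[[-0.4, -0.13, 0.03, 0, 0, -0.1, 1], [-0.85, -0.27, 0.07, -0.001, 0, -0.196, 1], [-0.85, -0.27, 0.07, -0.001, 0, -0.196, 1], [-0.85, -0.27, 0.07, -0.001, 0, -0.196, 1], [-0.85, -0.27, 0.07, -0.001, 0, -0.196, 1], [-0.9, -0.5, 0.07, -0.001, 0, -0.196, 1], [-1, -0.7, 0.07, -0.001, 0, -0.196, 1], [-1, -0.8, 0.07, -0.001, 0, -0.196, 1], [-1, -0.9, 0.07, -0.001, 0, -0.196, 1], [-1, -0.9, 0.07, -0.001, 0, -0.196, 1], [-1, -0.9, 0.07, -0.001, 0, -0.196, 1], [-1, -0.9, 0.07, -0.001, 0, -0.196, 1]]])

```text
time_s: 1.1
tool_pos: [0.4267, 0.2221, 0.2013]
tool_rot: [180.0, -0.0, -168.6]
force: [0.4, -0.5, 0.1]
grip_width: 0.087
grasp_force: 0.0
```

```bash
python3 - <<'E'
from h import *
R0=tool_from_scoop((0,0,0),12,0)[1]
g=tool_from_scoop((.544,-.311,.080),12,0,(.063,0,.076))
rel([(np.array([.58,.05,.2]),R0),(g[0]+[0,0,.11],R0)])
E
```

```text
[-0.388, -0.663, 0.004, 0.0, -0.0, -0.003]
[-0.033, -1.819, 0.101, 0.0, -0.0, -0.003]
pos [0.4267 0.2221 0.2013] [ 1.8000e+02 -2.0000e-02 -1.6862e+02] F [ 0.4 -0.5  0.1] t 1.1
```

Request:
servo_tool(series=[[[-0.3, -0.2, 0, 0, 0, -0.003, 1], [-0.35, -0.5, 0, 0, 0, -0.003, 1], [-0.35, -0.9, 0, 0, 0, -0.003, 1], [-0.3, -1, 0, 0, 0, -0.003, 1], [-0.3, -1, 0, 0, 0, -0.003, 1], [-0.3, -1, 0, 0, 0, -0.003, 1], [-0.3, -1, 0, 0, 0, -0.003, 1], [-0.3, -1, 0, 0, 0, -0.003, 1], [-0.3, -1, 0, 0, 0, -0.003, 1]]])

```text
time_s: 1.85
tool_pos: [0.577, -0.0549, 0.2006]
tool_rot: [-179.8, 0.0, -168.2]
force: [-0.5, -0.4, 0.3]
grip_width: 0.087
grasp_force: 0.0
```

Request:
servo_tool(series=[[[0.267, -0.819, 0.1, 0, 0, 0, 1], [0.267, -0.819, 0.1, 0, 0, 0, 1], [0.267, -0.819, 0.1, 0, 0, 0, 1], [0.267, -0.819, 0.1, 0, 0, 0, 1], [0.267, -0.819, 0.1, 0, 0, 0, 1], [0.267, -0.819, 0.1, 0, 0, 0, 1], [0.267, -0.819, 0.1, 0, 0, 0, 1], [0.267, -0.819, 0.1, 0, 0, 0, 1], [0.267, -0.819, 0.1, 0, 0, 0, 1], [0.267, -0.819, 0.1, 0, 0, 0, 1]]])

```text
time_s: 2.68
tool_pos: [0.5519, -0.2997, 0.1696]
tool_rot: [179.7, 0.1, -167.4]
force: [-0.0, 0.4, -0.4]
grip_width: 0.0868
grasp_force: 0.0
```

```bash
python3 - <<'E'
from h import *
from cell import eyes
g=tool_from_scoop((.544,-.311,.080),12,0,(.063,0,.076))
rel([g])
d=eyes.read_camera("scene");np.savez("scene1.npz",**d);cv2.imwrite("pics/s1.png",cv2.resize(d["frame"][270:370,190:320,::-1],None,fx=6,fy=6))
E
```

```text
[0.034, -0.033, 0.362, 0.001, 0.0, 0.003]
pos [ 0.5519 -0.2997  0.1696] [ 1.7973e+02  8.0000e-02 -1.6740e+02] F [-0.   0.4 -0.4] t 2.68
```

View pics/s1.png

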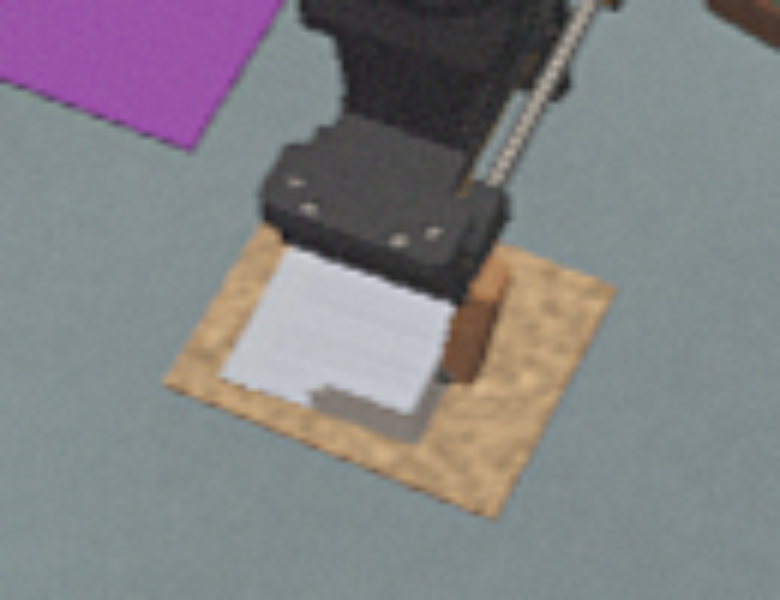

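The gripper is above the handle, with the scoop's lip edge visible from (290,248) to (220,378) in the crop. I'll check the scoop's yaw from that edge.

```bash
python3 - <<'E'
from h import *
for nm,uv in(("scene1",[(290,248),(220,378),(308,402)]),):
    d=load(nm);uv=np.array(uv)/6+[190,270]; q=plane(d,uv,.005);print(q.round(4))
    print(np.degrees(np.arctan2(*(q[0]-q[1])[[1,0]]))-90,np.degrees(np.arctan2(*(q[2]-q[1])[[1,0]])))
d=load("top0")
uv=np.array([(653,195),(668,283),(733,268),(718,183)])/2.7+[165,165]
q=plane(d,uv,.0065);print(q.round(4));print(np.degrees(np.arctan2(*(q[1]-q[2])[[1,0]]))-90,np.degrees(np.arctan2(*(q[3]-q[2])[[1,0]])),q.mean(0))
E
```

```text
[[ 0.4292 -0.3033  0.005 ]
 [ 0.4458 -0.37    0.005 ]
 [ 0.4845 -0.3572  0.005 ]]
13.98317657605395 18.17910955773365
[[ 0.5173 -0.2871  0.0065]
 [ 0.4264 -0.3036  0.0065]
 [ 0.4436 -0.3711  0.0065]
 [ 0.5316 -0.3548  0.0065]]
14.298170803404147 10.476432685596283 [ 0.47974452 -0.32916355  0.0065    ]
```

```bash
python3 - <<'E'
from h import *
g=tool_from_scoop((.546,-.311,.080),13.5,0,(.063,0,.076))
rel([(g[0]+[0,0,.06],g[1]),g])
E
```

```text
[0.029, -0.034, 0.162, 0.001, 0.001, -0.005]
[0.029, -0.035, 0.362, 0.001, 0.001, -0.005]
pos [ 0.5521 -0.2994  0.1698] [ 1.7975e+02  9.0000e-02 -1.6735e+02] F [-0.2  0.4  0.5] t 2.73
```

Request:
servo_tool(series=[[[0.029, -0.035, 0.08, 0.001, 0.001, -0.005, 1], [0.029, -0.035, 0.16, 0.001, 0.001, -0.005, 1], [0.029, -0.035, 0.23, 0.001, 0.001, -0.005, 1], [0.029, -0.035, 0.3, 0.001, 0.001, -0.005, 1], [0.029, -0.035, 0.34, 0.001, 0.001, -0.005, 1], [0.029, -0.035, 0.362, 0.001, 0.001, -0.005, 1], [0.029, -0.035, 0.362, 0.001, 0.001, -0.005, 1], [0.029, -0.035, 0.362, 0.001, 0.001, -0.005, 0], [0.029, -0.035, 0.362, 0.001, 0.001, -0.005, 0], [0.029, -0.035, 0.362, 0.001, 0.001, -0.005, 0], [0.029, -0.035, 0.362, 0.001, 0.001, -0.005, 0], [0.029, -0.035, 0.362, 0.001, 0.001, -0.005, 0]]], grip_force=40)

```text
time_s: 3.73
tool_pos: [0.5451, -0.3142, 0.0621]
tool_rot: [-180.0, -0.1, -166.7]
force: [-0.2, 0.5, 0.1]
grip_width: 0.0617
grasp_force: 0.0
```

Request:
servo_tool(series=[[[0, 0, 0, 0, 0, 0, 0], [0, 0, 0, 0, 0, 0, 0], [0, 0, 0, 0, 0, 0, 0], [0, 0, 0, 0, 0, 0, 0]]], grip_force=40)

```text
time_s: 4.07
tool_pos: [0.5447, -0.314, 0.0613]
tool_rot: [-180.0, -0.1, -166.6]
force: [-0.0, 0.9, 0.2]
grip_width: 0.0352
grasp_force: 0.0
```

```bash
python3 - <<'E'
from h import *
from cell import get_obs
o=get_obs();print(o["tool_pos"],o["tool_rot"],o["grip_width"],o["grasp_force"],o["force"])
# entry: scoop in line with trough, lip beyond open end, high; then low
T=lambda x,z,tip=0:tool_from_scoop((x,-.0446,z),-.3,tip,(-.05,0,0))
up=o["tool_pos"]+np.array([0,0,.07])
rel([(up,R.from_euler("xyz",o["tool_rot"],degrees=True).as_matrix()),T(.60,.06),T(.6,.005)])
E
```

```text
[ 0.54469151 -0.31398558  0.06130705] [-1.79993122e+02 -1.22429040e-01 -1.66649061e+02] 0.03524141222834103 0.0 [-0.02364826  0.87614126  0.15565073]
[0.0, -0.0, -0.233, 0.0, 0.0, 0.0]
[-0.752, 0.742, -0.187, -0.0, -0.001, 0.076]
[-0.753, 0.742, -0.004, -0.0, -0.001, 0.076]
pos [ 0.5447 -0.314   0.0613] [-1.7999e+02 -1.2000e-01 -1.6665e+02] F [-0.   0.9  0.2] t 4.07
```

Still closing.

Request:
servo_tool(series=[[[0, 0, 0, 0, 0, 0, 0], [0, 0, 0, 0, 0, 0, 0], [0, 0, 0, 0, 0, 0, 0], [0, 0, 0, 0, 0, 0, 0], [0, 0, 0, 0, 0, 0, 0], [0, 0, 0, 0, 0, 0, 0], [0, 0, 0, 0, 0, 0, 0]]], grip_force=40)

```text
time_s: 4.65
tool_pos: [0.5448, -0.3137, 0.0613]
tool_rot: [180.0, -0.1, -166.6]
force: [-0.2, 1.3, -0.3]
grip_width: 0.0193
grasp_force: 39.6
```

Request:
servo_tool(series=[[[0, 0, -0.03, 0, 0, 0, 0], [0, 0, -0.1, 0, 0, 0, 0], [0, 0, -0.2, 0, 0, 0, 0], [0, 0, -0.25, 0, 0, 0, 0], [0, 0, -0.25, 0, 0, 0, 0], [0, 0, -0.25, 0, 0, 0, 0]]])

```text
time_s: 5.15
tool_pos: [0.5451, -0.3145, 0.1371]
tool_rot: [-179.9, -0.0, -166.7]
force: [-0.4, 0.6, -1.3]
grip_width: 0.02
grasp_force: 39.6
```

```bash
python3 - <<'E'
from h import *
from cell import eyes
T=lambda x,z,tip=0:tool_from_scoop((x,-.0446,z),-.3,tip,(-.05,0,0))
rel([T(.675,.06),T(.675,.03),T(.6,.06),T(.6,.007)])
for n in("scene","top"):
    d=eyes.read_camera(n);np.savez(n+"2.npz",**d)
a=load("scene2")["frame"][250:370,190:340];b=load("top2")["frame"][180:300,370:470]
im=np.hstack([cv2.resize(a,(500,400)),cv2.resize(b,(300,360+40))]);cv2.imwrite("pics/g.png",im[:,:,::-1])
E
```

```text
[-0.995, 0.687, 0.065, -0.0, -0.0, 0.076]
[-0.995, 0.687, 0.165, -0.0, -0.0, 0.076]
[-0.752, 0.745, 0.065, -0.0, -0.0, 0.076]
[-0.752, 0.745, 0.242, -0.0, -0.0, 0.076]
pos [ 0.5451 -0.3145  0.1371] [-1.7992e+02 -4.0000e-02 -1.6666e+02] F [-0.4  0.6 -1.3] t 5.15
```

View pics/g.png

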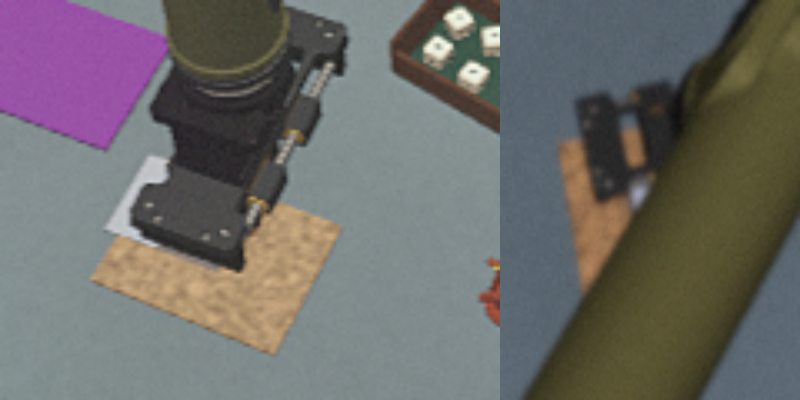

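The scoop is firmly held and lifted level (pan at crop (150,215)), with the mat clear below it. Next I go over the trough, staying above the goblin.

Request:
servo_tool(series=[[[-0.1, 0.1, -0.08, 0, 0, 0.02, 0], [-0.3, 0.25, -0.08, 0, 0, 0.04, 0], [-0.4, 0.36, -0.08, 0, 0, 0.06, 0], [-0.5, 0.46, -0.08, 0, 0, 0.076, 0], [-0.6, 0.56, -0.08, 0, 0, 0.076, 0], [-0.7, 0.65, -0.08, 0, 0, 0.076, 0], [-0.78, 0.71, -0.08, 0, 0, 0.076, 0], [-0.817, 0.73, -0.08, 0, 0, 0.076, 0], [-0.817, 0.73, -0.08, 0, 0, 0.076, 0], [-0.817, 0.73, -0.08, 0, 0, 0.076, 0], [-0.817, 0.73, -0.08, 0, 0, 0.076, 0]]])

```text
time_s: 6.17
tool_pos: [0.7317, -0.0445, 0.1572]
tool_rot: [-179.9, -0.3, 179.7]
force: [-0.9, -1.1, -1.3]
grip_width: 0.0198
grasp_force: 39.6
```

```bash
python3 - <<'E'
from h import *
from cell import eyes
T=lambda x,z,tip=0:tool_from_scoop((x,-.0446,z),-.3,tip,(-.05,0,0))
rel([T(.62,.035),T(.62,.005),T(.62,.004,3)])
for n in("scene","top"):
    d=eyes.read_camera(n);np.savez(n+"3.npz",**d)
a=load("scene3")["frame"][190:310,270:420];b=load("top3")["frame"][150:270,270:370]
im=np.hstack([cv2.resize(a,(500,400)),cv2.resize(b,(300,360+40))]);cv2.imwrite("pics/e.png",im[:,:,::-1])
E
```

```text
[-0.006, -0.002, 0.217, -0.001, -0.002, 0.0]
[-0.006, -0.002, 0.317, -0.001, -0.002, 0.0]
[0.004, -0.002, 0.301, -0.001, -0.019, 0.0]
pos [ 0.7317 -0.0445  0.1572] [-179.88   -0.34  179.71] F [-0.9 -1.1 -1.3] t 6.17
```

View pics/e.png

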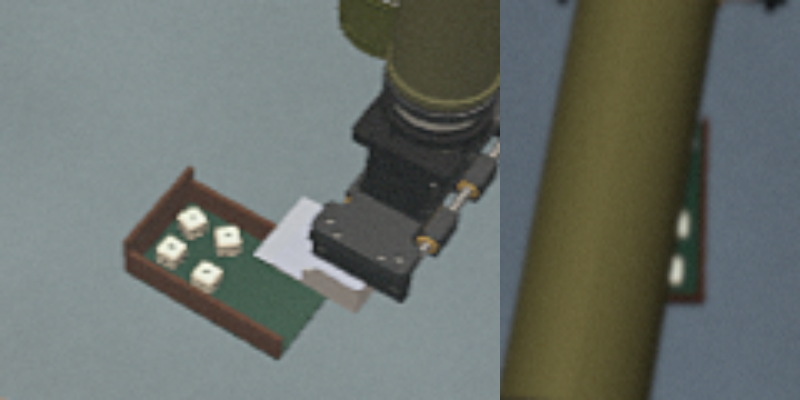

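Scoop hovers level above the open end of the trough; lip edge from crop (307,197) to (255,255), dice still against the closed end.

```bash
python3 - <<'E'
from h import *
d=load("scene3");k=lambda l:np.array(l)*.3+[270,190]
print("lip",plane(d,k([(307,197),(255,255)]),.1007).round(4))
print("end wall outer top corners",plane(d,k([(190,168),(124,244)]),.048).round(4))
print("floor open edge/right wall",plane(d,k([(279,357),(325,293)]),[.03,.003]).round(4) if 0 else (plane(d,k([(279,345)]),.033).round(4),plane(d,k([(325,293)]),.003).round(4)))
E
```

```text
lip [[ 0.6249 -0.0049  0.1007]
 [ 0.6213 -0.0761  0.1007]]
end wall outer top corners [[ 5.084e-01  4.000e-04  4.800e-02]
 [ 5.080e-01 -9.580e-02  4.800e-02]]
floor open edge/right wall (array([[ 0.6609, -0.0977,  0.033 ]]), array([[ 0.6563, -0.0162,  0.003 ]]))
```

```bash
python3 - <<'E'
from h import *
d=load("top0");f=d["frame"].astype(int).sum(2)
for v in(195,205,225,235):
    print(v,f[v,300:312].tolist(),f[v,332:344].tolist())
# outer edges: half level crossings at wall top z=.03(+)
def cross(row,us,lev):
    for a,b in zip(us[:-1],us[1:]):
        if (row[a]-lev)*(row[b]-lev)<=0: return a+(row[a]-lev)/(row[a]-row[b]+1e-9)*(b-a)
for v in range(190,238,6):
    r=f[v];l=cross(r,list(range(298,312)),210);q=cross(r,list(range(346,332,-1)),210)
    p=plane(d,[(l,v),(q,v)],.033);print(v,p.round(4).tolist(),p[:,1].mean().round(4))
d=load("scene3");h=cv2.cvtColor(d["frame"],cv2.COLOR_RGB2HSV)
m=((h[...,0]>105)&(h[...,1]<50)&(h[...,2]>150)).astype(np.uint8);m[:240]=0;m[300:]=0;m[:,:340]=0;m[:,400:]=0
c=max(cv2.findContours(m,0,1)[0],key=cv2.contourArea);a=cv2.approxPolyDP(c,3,True)[:,0];print(a.tolist(),plane(d,a,.1007).round(4).tolist())
E
```

```text
195 [294, 301, 291, 285, 222, 166, 129, 123, 132, 129, 129, 139] [127, 129, 109, 105, 132, 109, 151, 233, 274, 284, 301, 297]
205 [282, 287, 294, 271, 214, 167, 144, 138, 134, 127, 136, 144] [131, 133, 127, 129, 116, 119, 179, 253, 290, 300, 290, 310]
225 [295, 304, 275, 229, 173, 139, 133, 138, 127, 132, 136, 156] [130, 118, 134, 124, 124, 148, 210, 269, 300, 307, 309, 312]
235 [301, 288, 271, 220, 165, 141, 138, 145, 132, 142, 171, 223] [144, 123, 138, 119, 121, 158, 232, 286, 308, 309, 309, 317]
190 [[0.6378, 0.0029, 0.033], [0.6406, -0.0922, 0.033]] -0.0446
196 [[0.6211, 0.0026, 0.033], [0.6239, -0.0922, 0.033]] -0.0448
202 [[0.6044, 0.003, 0.033], [0.6071, -0.0915, 0.033]] -0.0442
208 [[0.5878, 0.0033, 0.033], [0.5905, -0.092, 0.033]] -0.0444
214 [[0.5712, 0.0027, 0.033], [0.5738, -0.0918, 0.033]] -0.0446
220 [[0.5546, 0.003, 0.033], [0.5572, -0.0915, 0.033]] -0.0443
226 [[0.538, 0.0031, 0.033], [0.5406, -0.0921, 0.033]] -0.0445
232 [[0.5215, 0.0034, 0.033], [0.524, -0.0913, 0.033]] -0.044
[[346, 266], [359, 273], [362, 269], [379, 275], [362, 265], [366, 252], [363, 250]] [[0.6193, -0.0755, 0.1007], [0.659, -0.075, 0.1007], [0.6587, -0.06, 0.1007], [0.7047, -0.0512, 0.1007], [0.652, -0.0492, 0.1007], [0.6385, -0.0072, 0.1007], [0.6284, -0.0061, 0.1007]]
```

Request:
servo_tool(series=[[[0, 0, 0.05, 0, -0.002, -0.014, 0], [-0.006, -0.002, 0.13, 0, -0.002, -0.014, 0], [-0.006, -0.002, 0.18, 0, -0.002, -0.014, 0], [-0.006, -0.002, 0.2, 0, -0.002, -0.014, 0], [-0.006, -0.002, 0.2, 0, -0.002, -0.014, 0], [-0.006, -0.002, 0.2, 0, -0.002, -0.014, 0]]])

```text
time_s: 6.77
tool_pos: [0.7344, -0.0461, 0.1004]
tool_rot: [-179.9, 0.3, -177.9]
force: [-0.6, 0.4, -1.7]
grip_width: 0.0197
grasp_force: 39.6
```

```bash
python3 - <<'E'
from h import *
from cell import eyes
rel([])
d=eyes.read_camera("scene");np.savez("scene4.npz",**d)
im=cv2.resize(d["frame"][225:310,295:395],None,fx=7,fy=7,interpolation=cv2.INTER_CUBIC);cv2.imwrite("pics/e2.png",im[:,:,::-1])
E
```

```text
pos [ 0.7344 -0.0461  0.1004] [-179.94    0.26 -177.89] F [-0.6  0.4 -1.7] t 6.77
```

View pics/e2.png

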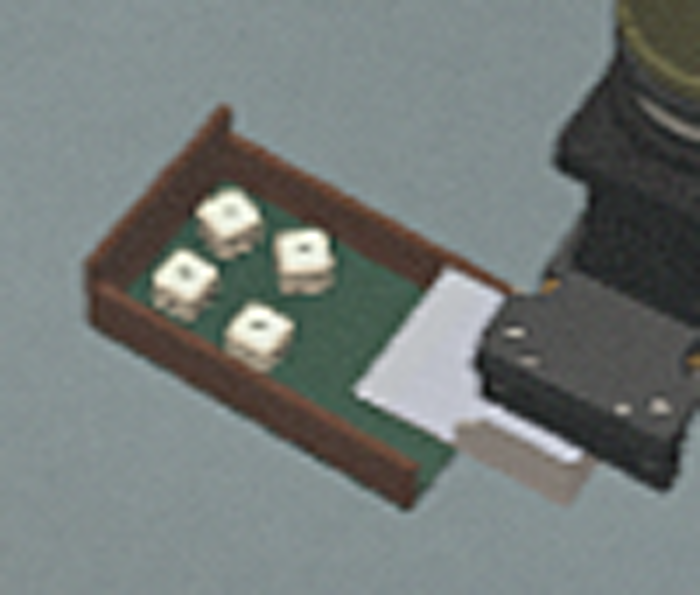

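Lip corners at crop (443,268) and (357,392); the scoop is hovering just over the wall tops (far wall (228,130)–(520,292), near wall (90,280)–(415,465)).

```bash
python3 - <<'E'
from h import *
d=load("scene4");k=lambda l:np.array(l)/7+[295,225]-.43
l=plane(d,k([(443,268),(357,392),(455,440)]),.0437);print("lip",l.round(4),np.degrees(np.arctan2(*(l[0]-l[1])[[1,0]]))-90,np.degrees(np.arctan2(*(l[2]-l[1])[[1,0]])))
print("far wall top",plane(d,k([(238,133),(515,287)]),.033).round(4).tolist())
print("near wall top",plane(d,k([(100,283),(415,460)]),.033).round(4).tolist())
E
```

```text
lip [[ 0.6204 -0.0135  0.0437]
 [ 0.6242 -0.0816  0.0437]
 [ 0.6667 -0.0788  0.0437]] 3.1941410465740177 3.7251054277413918
far wall top [[0.5121, 0.0031, 0.033], [0.6452, 0.0015, 0.033]]
near wall top [[0.5089, -0.0897, 0.033], [0.6558, -0.089, 0.033]]
```

```bash
python3 - <<'E'
from h import *
T=lambda x,z,tip=0:tool_from_scoop((x,-.0445,z),.5,tip,(-.05,0,0))
rel([T(.615,.02,2),T(.615,.0035,2),T(.59,.003,2)])
E
```

```text
[0.03, 0.009, 0.068, -0.0, -0.009, 0.009]
[0.031, 0.009, 0.123, -0.0, -0.009, 0.009]
[0.114, 0.012, 0.124, -0.0, -0.009, 0.009]
pos [ 0.735  -0.0458  0.1012] [-179.94    0.35 -177.86] F [ 0.2 -0.6 -1.3] t 6.82
```

Request:
servo_tool(series=[[[0.015, 0.009, 0.04, 0, -0.009, 0.009, 0], [0.03, 0.009, 0.07, 0, -0.009, 0.009, 0], [0.03, 0.009, 0.09, 0, -0.009, 0.009, 0], [0.03, 0.009, 0.11, 0, -0.009, 0.009, 0], [0.03, 0.009, 0.121, 0, -0.009, 0.009, 0], [0.03, 0.009, 0.121, 0, -0.009, 0.009, 0], [0.03, 0.009, 0.121, 0, -0.009, 0.009, 0]]])

```text
time_s: 7.4
tool_pos: [0.726, -0.0423, 0.0637]
tool_rot: [180.0, 1.9, -179.4]
force: [0.4, 0.6, -0.9]
grip_width: 0.0201
grasp_force: 39.8
```

```bash
python3 - <<'E'
from h import *
T=lambda x,z,tip=0:tool_from_scoop((x,-.0445,z),.5,tip,(-.05,0,0))
rel([T(.615,.003,2),T(.56,.003,2),T(.51,.003,2)])
E
```

```text
[0.0, -0.004, -0.001, 0.0, -0.001, 0.001]
[0.183, -0.002, -0.007, 0.0, -0.001, 0.001]
[0.35, -0.0, -0.012, 0.0, -0.001, 0.001]
pos [ 0.726  -0.0423  0.0637] [ 180.      1.88 -179.41] F [ 0.4  0.6 -0.9] t 7.4
```

Request:
servo_tool(series=[[[0, -0.004, 0.003, 0, -0.001, 0, 0], [0, -0.004, 0.005, 0, -0.001, 0, 0], [0, -0.004, 0.005, 0, -0.001, 0, 0]]])

```text
time_s: 7.65
tool_pos: [0.7262, -0.0429, 0.0635]
tool_rot: [179.9, 2.1, -179.4]
force: [-1.1, 1.7, 5.0]
grip_width: 0.0196
grasp_force: 39.9
```

Request:
servo_tool(series=[[[0.017, -0.001, 0, 0, 0, 0, 0], [0.034, -0.002, -0.001, 0, 0, 0, 0], [0.05, -0.003, -0.002, 0, 0, 0, 0], [0.067, -0.003, -0.002, 0, 0, 0, 0], [0.083, -0.003, -0.003, 0, 0, 0, 0], [0.1, -0.003, -0.003, 0, 0, 0, 0], [0.117, -0.003, -0.004, 0, 0, 0, 0], [0.133, -0.003, -0.004, 0, 0, 0, 0], [0.15, -0.003, -0.005, 0, 0, 0, 0], [0.167, -0.003, -0.005, 0, 0, 0, 0], [0.183, -0.003, -0.006, 0, 0, 0, 0], [0.183, -0.003, -0.006, 0, 0, 0, 0]]])

```text
time_s: 8.65
tool_pos: [0.6722, -0.0462, 0.064]
tool_rot: [-179.9, 2.3, -179.5]
force: [3.3, -0.7, 6.4]
grip_width: 0.0197
grasp_force: 39.8
```

Request:
servo_tool(series=[[[0.012, 0, 0, 0, 0, 0, 0], [0.025, 0, 0, 0, 0, 0, 0], [0.037, 0, -0.001, 0, 0, 0, 0], [0.05, 0, -0.001, 0, 0, 0, 0], [0.062, 0, -0.002, 0, 0, 0, 0], [0.075, 0, -0.002, 0, 0, 0, 0], [0.087, 0, -0.003, 0, 0, 0, 0], [0.1, 0, -0.003, 0, 0, 0, 0], [0.11, 0, -0.004, 0, 0, 0, 0], [0.11, 0, -0.004, 0, 0, 0, 0]]])

```text
time_s: 9.48
tool_pos: [0.6398, -0.0464, 0.0642]
tool_rot: [-180.0, 2.4, -179.4]
force: [3.4, 0.0, 7.8]
grip_width: 0.02
grasp_force: 39.8
```

```bash
python3 - <<'E'
from h import *
from cell import eyes
T=lambda x,z,tip=0:tool_from_scoop((x,-.0445,z),.5,tip,(-.05,0,0))
rel([T(.51,.003,2)])
d=eyes.read_camera("scene");np.savez("scene5.npz",**d)
im=cv2.resize(d["frame"][225:310,295:395],None,fx=7,fy=7,interpolation=cv2.INTER_CUBIC);cv2.imwrite("pics/e3.png",im[:,:,::-1])
E
```

```text
[0.063, 0.01, -0.002, -0.0, 0.002, 0.0]
pos [ 0.6398 -0.0464  0.0642] [-179.95    2.39 -179.44] F [3.4 0.  7.8] t 9.48
```

View pics/e3.png

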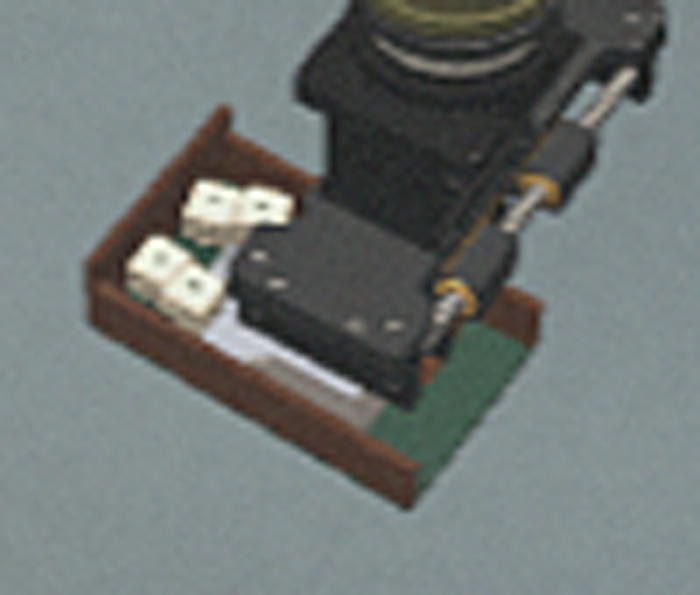

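Dice are bunched in two pairs near the end wall, the rear ones already riding on the lip. I'll continue to the wall.

Request:
servo_tool(series=[[[0.008, 0.002, 0, 0, 0, 0, 0], [0.017, 0.003, 0, 0, 0, 0, 0], [0.025, 0.004, -0.001, 0, 0, 0, 0], [0.033, 0.005, -0.001, 0, 0, 0, 0], [0.04, 0.005, -0.001, 0, 0, 0, 0], [0.045, 0.005, -0.001, 0, 0, 0, 0], [0.05, 0.005, -0.002, 0, 0, 0, 0], [0.05, 0.005, -0.002, 0, 0, 0, 0]]])

```text
time_s: 10.2
tool_pos: [0.6254, -0.0452, 0.0643]
tool_rot: [-179.9, 2.4, -179.4]
force: [5.6, -0.7, 6.6]
grip_width: 0.0199
grasp_force: 39.8
```

Request:
servo_tool(series=[[[0.003, 0, 0, 0, 0, 0, 0], [0.006, 0, 0, 0, 0, 0, 0], [0.009, 0, 0, 0, 0, 0, 0], [0.012, 0, 0, 0, 0, 0, 0], [0.012, 0, 0, 0, 0, 0, 0]]])

```text
time_s: 10.62
tool_pos: [0.6224, -0.0451, 0.0644]
tool_rot: [-179.9, 2.5, -179.4]
force: [6.2, -1.1, 7.0]
grip_width: 0.0194
grasp_force: 39.8
```

```bash
python3 - <<'E'
from h import *
from cell import eyes
T=lambda x,z,tip=0:tool_from_scoop((x,-.0445,z),.5,tip,(-.05,0,0))
rel([T(.51,.003,2)])
d=eyes.read_camera("scene");np.savez("scene6.npz",**d)
h=cv2.cvtColor(d["frame"],cv2.COLOR_RGB2HSV)
m=((h[...,2]>150)&(h[...,1]<45)&(h[...,0]<100)).astype(np.uint8);m[:240]=0;m[275:]=0;m[:,:305]=0;m[:,345:]=0
n,l,st,ce=cv2.connectedComponentsWithStats(m)
for i in range(1,n): print(st[i].tolist(),plane(d,ce[i],.025).round(4).tolist())
E
```

```text
[0.005, 0.005, 0.002, -0.0, 0.003, 0.0]
pos [ 0.6224 -0.0451  0.0644] [-179.94    2.51 -179.44] F [ 6.2 -1.1  7. ] t 10.62
[324, 240, 1, 1, 1] [[0.4905, 0.0115, 0.025]]
[329, 240, 1, 4, 4] [[0.5055, 0.0152, 0.025]]
[331, 240, 4, 7, 11] [[0.5198, 0.0164, 0.025]]
[314, 247, 1, 1, 1] [[0.4812, -0.0256, 0.025]]
[316, 246, 1, 1, 1] [[0.4839, -0.0194, 0.025]]
[319, 246, 1, 1, 1] [[0.491, -0.0145, 0.025]]
[305, 248, 13, 19, 22] [[0.4908, -0.0622, 0.025]]
[321, 251, 7, 5, 21] [[0.5154, -0.0272, 0.025]]
[329, 252, 3, 1, 3] [[0.5289, -0.0144, 0.025]]
[314, 259, 11, 10, 57] [[0.5247, -0.0637, 0.025]]
[328, 261, 1, 1, 1] [[0.5418, -0.0437, 0.025]]
[315, 267, 2, 2, 2] [[0.5256, -0.0817, 0.025]]
[305, 268, 1, 2, 2] [[0.5035, -0.1009, 0.025]]
[317, 268, 2, 2, 3] [[0.5328, -0.0815, 0.025]]
[306, 271, 5, 4, 7] [[0.5188, -0.1088, 0.025]]
[321, 271, 1, 1, 1] [[0.5449, -0.0827, 0.025]]
[323, 270, 3, 3, 3] [[0.5517, -0.078, 0.025]]
[326, 272, 3, 1, 3] [[0.5604, -0.0761, 0.025]]
```

Request:
servo_tool(series=[[[0.003, 0, 0, 0, 0, 0, 0], [0.006, 0, 0, 0, 0, 0, 0], [0.009, 0, 0, 0, 0, 0, 0], [0.009, 0, 0, 0, 0, 0, 0]]])

```text
time_s: 11.0
tool_pos: [0.6199, -0.0451, 0.0645]
tool_rot: [-179.9, 2.5, -179.4]
force: [6.9, -0.7, 7.1]
grip_width: 0.0198
grasp_force: 39.8
```

Request:
servo_tool(series=[[[0.003, 0, 0, 0, 0, 0, 0], [0.006, 0, 0, 0, 0, 0, 0], [0.009, 0, 0, 0, 0, 0, 0], [0.009, 0, 0, 0, 0, 0, 0]]])

```text
time_s: 11.33
tool_pos: [0.6176, -0.0452, 0.0646]
tool_rot: [-179.9, 2.6, -179.4]
force: [7.2, -0.3, 7.7]
grip_width: 0.0197
grasp_force: 39.8
```

Request:
servo_tool(series=[[[0.004, 0, 0, 0, 0, 0, 0], [0.008, 0, 0, 0, 0, 0, 0], [0.012, 0, 0, 0, 0, 0, 0], [0.012, 0, 0, 0, 0, 0, 0]]])

```text
time_s: 11.67
tool_pos: [0.6168, -0.0453, 0.0656]
tool_rot: [-179.9, 2.9, -179.4]
force: [10.8, -0.3, 6.3]
grip_width: 0.0197
grasp_force: 39.9
```

```bash
python3 - <<'E'
from h import *
from cell import eyes
rel([])
d=eyes.read_camera("scene");np.savez("scene7.npz",**d)
im=cv2.resize(d["frame"][225:310,295:395],None,fx=7,fy=7,interpolation=cv2.INTER_CUBIC);cv2.imwrite("pics/e4.png",im[:,:,::-1])
E
```

```text
pos [ 0.6168 -0.0453  0.0656] [-179.92    2.93 -179.45] F [10.8 -0.3  6.3] t 11.67
```

View pics/e4.png

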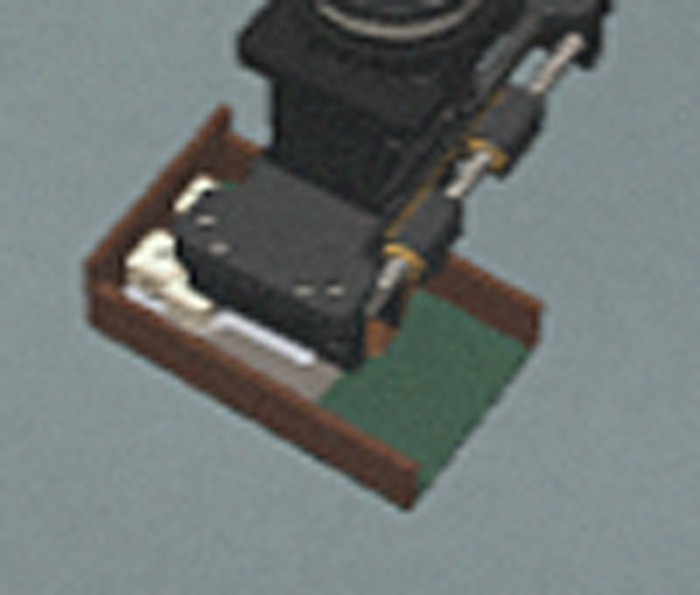

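Lip has met the end wall (force step), with the dice sitting on the pan's front by crop (165,270). Now I tilt the lip up about the rear edge and lift.

```bash
python3 - <<'E'
from h import *
o,p,Rm=now()
rear=p+Rm@(ORG+RTS@np.array([.0445,0,0]));print(rear)
W=[]
for i,t in enumerate([0,-3,-6,-9,-12,-15,-18,-21,-24,-27]):
    W.append(tool_from_scoop(rear+[.0015+.0003*i,0,[0,0,.001,.003,.005,.008,.012,.016,.02,.025][i]],.5,t,(.0445,0,0)))
rel(W)
E
```

```text
[ 0.60119816 -0.04551091  0.00765864]
[-0.015, -0.0, 0.004, -0.0, 0.016, 0.0]
[-0.025, -0.0, 0.008, -0.0, 0.033, 0.0]
[-0.036, -0.0, 0.009, -0.0, 0.05, 0.0]
[-0.046, -0.0, 0.007, -0.0, 0.066, 0.0]
[-0.057, -0.0, 0.006, -0.0, 0.083, 0.0]
[-0.067, -0.0, 0.002, -0.001, 0.1, 0.0]
[-0.077, -0.001, -0.005, -0.001, 0.116, 0.0]
[-0.086, -0.001, -0.011, -0.001, 0.133, 0.0]
[-0.096, -0.001, -0.017, -0.001, 0.15, 0.0]
[-0.105, -0.001, -0.026, -0.001, 0.166, 0.0]
pos [ 0.6168 -0.0453  0.0655] [-179.91    2.93 -179.45] F [10.4 -1.   6.1] t 11.72
```

Request:
servo_tool(series=[[[-0.015, 0, 0.001, 0, 0.016, 0, 0], [-0.025, 0, 0.005, 0, 0.033, 0, 0], [-0.036, 0, 0.006, 0, 0.05, 0, 0], [-0.046, 0, 0.004, 0, 0.066, 0, 0], [-0.057, 0, 0.003, 0, 0.083, 0, 0], [-0.067, 0, 0, 0, 0.1, 0, 0], [-0.077, 0, -0.007, 0, 0.116, 0, 0], [-0.086, 0, -0.013, 0, 0.133, 0, 0], [-0.096, 0, -0.02, 0, 0.15, 0, 0], [-0.105, 0, -0.03, 0, 0.166, 0, 0], [-0.105, 0, -0.03, 0, 0.166, 0, 0], [-0.105, 0, -0.03, 0, 0.166, 0, 0]]])

```text
time_s: 12.72
tool_pos: [0.6405, -0.0446, 0.0694]
tool_rot: [-179.9, -28.0, -179.5]
force: [-0.2, -0.2, -1.8]
grip_width: 0.0194
grasp_force: 40.0
```

```bash
python3 - <<'E'
from h import *
from cell import eyes,get_obs
o=get_obs();print(o["grasp_force"],o["grip_width"])
o,p,Rm=now()
Rk=Rm
W=[(p+np.array([0.02,0,.12]),Rm)]
rel(W)
for n in("scene","top"):
    d=eyes.read_camera(n);np.savez(n+"8.npz",**d)
    f=d["frame"];h=cv2.cvtColor(f,cv2.COLOR_RGB2HSV);m=((h[...,2]>170)&(h[...,1]<40)&((h[...,0]<100))).astype(np.uint8)
    roi=(300,235,395,305) if n=="scene" else (295,170,350,250)
    k=np.zeros_like(m);k[roi[1]:roi[3],roi[0]:roi[2]]=m[roi[1]:roi[3],roi[0]:roi[2]]
    nn,l,st,ce=cv2.connectedComponentsWithStats(k)
    P=cloud(d)
    for i in range(1,nn):
        if st[i,4]>8: print(n,st[i].tolist(),np.median(P[l==i],0).round(4))
E
```

```text
39.992280369624496 0.019435857718590903
[0.129, -0.001, -0.385, 0.0, 0.0, 0.0]
pos [ 0.6405 -0.0446  0.0694] [-179.94  -27.95 -179.47] F [-0.2 -0.2 -1.8] t 12.72
scene [326, 242, 16, 9, 77] [ 0.5451 -0.0217  0.0753]
scene [320, 251, 32, 18, 167] [ 0.5653 -0.0483  0.0549]
scene [336, 268, 10, 5, 15] [ 0.5863 -0.0554  0.0343]
top [322, 210, 11, 16, 105] [ 0.5599 -0.0598  0.0675]
top [316, 221, 5, 7, 20] [ 0.5375 -0.0357  0.0811]
```

Request:
servo_tool(series=[[[0.01, 0, -0.03, 0, 0, 0, 0], [0.03, 0, -0.08, 0, 0, 0, 0], [0.05, 0, -0.14, 0, 0, 0, 0], [0.07, 0, -0.2, 0, 0, 0, 0], [0.09, 0, -0.26, 0, 0, 0, 0], [0.11, 0, -0.32, 0, 0, 0, 0], [0.12, 0, -0.36, 0, 0, 0, 0], [0.13, 0, -0.385, 0, 0, 0, 0], [0.13, 0, -0.385, 0, 0, 0, 0], [0.13, 0, -0.385, 0, 0, 0, 0]]])

```text
time_s: 13.65
tool_pos: [0.6606, -0.0438, 0.1925]
tool_rot: [-180.0, -27.8, -179.4]
force: [0.5, 0.2, -3.1]
grip_width: 0.0199
grasp_force: 40.0
```

```bash
cat > chk.py <<'E'
from h import *
from cell import eyes
import sys
for n in("scene","top"):
    d=eyes.read_camera(n);np.savez(n+sys.argv[1]+".npz",**d)
    f=d["frame"];h=cv2.cvtColor(f,cv2.COLOR_RGB2HSV);m=((h[...,2]>150)&(h[...,1]<45)&((h[...,0]<100))).astype(np.uint8)
    roi=(150,120,450,330) if n=="scene" else (160,130,450,300)
    k=np.zeros_like(m);k[roi[1]:roi[3],roi[0]:roi[2]]=m[roi[1]:roi[3],roi[0]:roi[2]]
    nn,l,st,ce=cv2.connectedComponentsWithStats(k)
    P=cloud(d)
    for i in range(1,nn):
        if st[i,4]>12: print(n,st[i].tolist(),np.median(P[l==i],0).round(4))
    q=P[(P[...,0]>.512)&(P[...,0]<.65)&(P[...,1]>-.08)&(P[...,1]<-.01)&(P[...,2]<.05)]
    print(n,"trough pts",len(q),"high",(q[:,2]>.014).sum())
E
python3 chk.py 9; python3 - <<'E'
from h import *
L=lambda x,y,z,tip,yaw:tool_from_scoop((x,y,z),yaw,tip,(-.05,0,0))
c=np.array([.544,.2885])
rel([L(.575,.12,.22,-25,.5),L(c[0]+.02,c[1],.22,-25,.5)])
E
```

```text
scene [358, 133, 41, 31, 168] [ 4.049e-01  4.432e-01 -3.000e-04]
scene [224, 170, 8, 5, 23] [0.0725 0.0686 0.0162]
scene [161, 178, 9, 6, 31] [-0.0706 -0.0692  0.0149]
scene [160, 185, 27, 22, 54] [-0.0055 -0.1083  0.0002]
scene [300, 185, 12, 8, 31] [0.3129 0.1645 0.0004]
scene [188, 189, 42, 19, 61] [ 1.002e-01 -5.730e-02  1.000e-04]
scene [295, 194, 25, 20, 100] [ 0.3588  0.1217 -0.0008]
scene [195, 196, 7, 5, 27] [ 0.0685 -0.067   0.0148]
scene [224, 197, 13, 15, 39] [ 0.1648 -0.018  -0.001 ]
scene [291, 200, 11, 9, 34] [ 0.3228  0.1003 -0.0018]
scene [224, 202, 4, 6, 13] [ 0.147  -0.0341 -0.001 ]
scene [387, 202, 7, 8, 15] [0.6745 0.0248 0.2833]
scene [310, 210, 8, 4, 13] [ 0.3889  0.1024 -0.0009]
scene [306, 215, 18, 11, 59] [ 4.095e-01  7.510e-02 -4.000e-04]
scene [332, 214, 20, 13, 111] [ 0.5655 -0.0217  0.1964]
scene [353, 224, 11, 9, 24] [0.5768 0.0567 0.0899]
scene [306, 235, 12, 5, 17] [ 0.4381  0.0153 -0.0013]
scene [337, 235, 18, 17, 129] [ 0.6031 -0.0628  0.178 ]
scene [293, 241, 8, 4, 13] [ 0.4193 -0.0266 -0.0009]
scene [301, 243, 46, 54, 194] [ 0.5346 -0.0956 -0.0007]
scene [255, 246, 48, 30, 478] [ 0.4121 -0.1089 -0.0006]
scene [252, 258, 4, 7, 13] [ 3.576e-01 -1.499e-01 -2.000e-04]
scene [379, 282, 6, 7, 15] [ 7.002e-01 -1.370e-02 -1.000e-04]
scene [358, 286, 8, 9, 18] [ 6.629e-01 -5.560e-02  1.000e-04]
scene trough pts 894 high 0
top [325, 186, 11, 20, 136] [ 0.6024 -0.0615  0.1758]
top trough pts 208 high 0
[-0.076, 0.548, -0.164, -0.0, -0.016, 0.0]
[-0.048, 1.11, -0.149, -0.0, -0.016, 0.0]
pos [ 0.66   -0.0437  0.191 ] [ 179.99  -27.92 -179.43] F [ 0.6  0.5 -2.7] t 13.75
```

Trough is empty, so all four dice are aboard. I'll carry them smoothly over to the canister.

Request:
servo_tool(series=[[[0, 0.013, -0.01, 0, 0, 0, 0], [-0.005, 0.04, -0.02, 0, 0, 0, 0], [-0.01, 0.08, -0.03, 0, 0, 0, 0], [-0.02, 0.133, -0.045, 0, 0, 0, 0], [-0.03, 0.2, -0.06, 0, 0, 0, 0], [-0.035, 0.267, -0.075, 0, 0, 0, 0], [-0.04, 0.333, -0.09, 0, 0, 0, 0], [-0.045, 0.4, -0.105, 0, 0, 0, 0], [-0.05, 0.467, -0.12, 0, 0, 0, 0], [-0.055, 0.533, -0.135, 0, 0, 0, 0], [-0.058, 0.6, -0.145, 0, 0, 0, 0], [-0.06, 0.667, -0.15, 0, 0, 0, 0]]])

```text
time_s: 14.75
tool_pos: [0.6937, 0.1578, 0.2214]
tool_rot: [-179.9, -27.5, -179.5]
force: [0.3, -0.4, -2.9]
grip_width: 0.0202
grasp_force: 40.0
```

Request:
servo_tool(series=[[[0, 0.067, 0, 0, 0, 0, 0], [0, 0.133, 0, 0, 0, 0, 0], [0, 0.2, 0, 0, 0, 0, 0], [0, 0.267, 0, 0, 0, 0, 0], [0, 0.32, 0, 0, 0, 0, 0], [0, 0.365, 0, 0, 0, 0, 0], [0, 0.4, 0, 0, 0, 0, 0], [0, 0.425, 0, 0, 0, 0, 0], [0, 0.44, 0, 0, 0, 0, 0], [0, 0.443, 0, 0, 0, 0, 0], [0, 0.443, 0, 0, 0, 0, 0]]])

```text
time_s: 15.67
tool_pos: [0.6825, 0.2864, 0.2141]
tool_rot: [179.6, -26.8, -179.5]
force: [0.3, 0.0, -2.2]
grip_width: 0.0198
grasp_force: 40.0
```

```bash
python3 chk.py 10 | grep -v "000[0-9]\]\|scene.*e-0" ; python3 - <<'E'
from h import *
L=lambda x,y,z,tip,yaw=.5:tool_from_scoop((x,y,z),yaw,tip,(-.05,0,0))
c=np.array([.544,.2885])
o,p,Rm=now(); print("lip",p+Rm@(ORG+RTS@np.array([-.05,0,0])))
rel([L(c[0]+.025,c[1],.17,-26),L(c[0]+.025,c[1],.12,0)])
E
```

```text
scene [405, 142, 15, 8, 75] [0.5884 0.3076 0.2167]
scene [422, 148, 13, 8, 24] [0.5773 0.5214 0.0155]
scene [396, 150, 35, 22, 228] [0.6169 0.283  0.194 ]
scene [224, 170, 8, 5, 24] [0.0706 0.0704 0.0152]
scene [426, 170, 23, 11, 28] [ 0.6191  0.4631 -0.0015]
scene [162, 178, 8, 5, 28] [-0.0701 -0.0684  0.0146]
scene [195, 196, 7, 5, 27] [ 0.0695 -0.0687  0.0152]
scene [304, 250, 12, 20, 31] [ 0.479  -0.0532 -0.0017]
scene [279, 267, 8, 5, 16] [ 0.4404 -0.1242 -0.0019]
scene trough pts 894 high 0
top [170, 184, 17, 19, 160] [0.5901 0.3064 0.2157]
top trough pts 1202 high 0
lip [0.5562033  0.28504712 0.21433114]
[-0.102, 0.012, 0.108, 0.002, -0.004, -0.0]
[-0.054, 0.012, 0.112, 0.002, -0.149, -0.001]
pos [0.6828 0.2857 0.2143] [ 179.65  -26.78 -179.54] F [ 1.7  0.8 -1.2] t 15.77
```

```bash
python3 - <<'E'
from h import *
L=lambda x,y,z,tip,yaw=.5:tool_from_scoop((x,y,z),yaw,tip,(-.05,0,0))
rel([L(.556+.010*f,.285+.0035*f,.214-.094*f,-26.5+26.5*f) for f in np.linspace(0,1,11)[1:]])
E
```

```text
[-0.007, 0.002, 0.009, 0.002, -0.016, -0.0]
[-0.014, 0.003, 0.019, 0.002, -0.031, -0.0]
[-0.02, 0.005, 0.029, 0.002, -0.046, -0.0]
[-0.026, 0.006, 0.04, 0.002, -0.06, -0.0]
[-0.031, 0.007, 0.051, 0.002, -0.075, -0.0]
[-0.035, 0.008, 0.063, 0.002, -0.09, -0.0]
[-0.038, 0.009, 0.075, 0.002, -0.105, -0.001]
[-0.041, 0.01, 0.088, 0.002, -0.119, -0.001]
[-0.043, 0.011, 0.102, 0.002, -0.134, -0.001]
[-0.045, 0.012, 0.117, 0.002, -0.149, -0.001]
pos [0.6828 0.2857 0.2143] [ 179.65  -26.78 -179.54] F [ 1.7  0.8 -1.2] t 15.77
```

Request:
servo_tool(series=[[[-0.007, 0.002, 0.009, 0.002, -0.016, 0, 0], [-0.014, 0.003, 0.019, 0.002, -0.031, 0, 0], [-0.02, 0.005, 0.029, 0.002, -0.046, 0, 0], [-0.026, 0.006, 0.04, 0.002, -0.06, 0, 0], [-0.031, 0.007, 0.051, 0.002, -0.075, 0, 0], [-0.035, 0.008, 0.063, 0.002, -0.09, 0, 0], [-0.038, 0.009, 0.075, 0.002, -0.105, 0, 0], [-0.041, 0.01, 0.088, 0.002, -0.119, 0, 0], [-0.043, 0.011, 0.102, 0.002, -0.134, 0, 0], [-0.045, 0.012, 0.117, 0.002, -0.149, -0.001, 0], [-0.045, 0.012, 0.117, 0.002, -0.149, -0.001, 0]]])

```text
time_s: 16.68
tool_pos: [0.6758, 0.2903, 0.1767]
tool_rot: [180.0, -0.1, -179.3]
force: [-0.4, -0.0, -2.8]
grip_width: 0.0194
grasp_force: 40.0
```

```bash
python3 - <<'E'
from h import *
o,p,Rm=now(); l=p+Rm@(ORG+RTS@np.array([-.05,0,0]));print("lip",l)
L=lambda x,y,z,tip,yaw=.5:tool_from_scoop((x,y,z),yaw,tip,(-.05,0,0))
g=np.array([.566,.2885,.104])
W=[]
for i,t in enumerate([3,8,14,20,26,32,39,46,53,60]):
    f=min(1,(i+1)/3); W.append(L(*(l+(g-l)*f),t))
rel(W)
E
```

```text
lip [0.56275219 0.28897591 0.11986824]
[0.007, -0.002, -0.002, 0.0, -0.017, 0.001]
[0.023, -0.002, -0.016, 0.0, -0.045, 0.001]
[0.047, -0.003, -0.033, 0.0, -0.078, 0.001]
[0.077, -0.003, -0.065, 0.0, -0.112, 0.001]
[0.111, -0.002, -0.093, 0.0, -0.145, 0.001]
[0.148, -0.002, -0.118, 0.0, -0.178, 0.001]
[0.193, -0.002, -0.142, 0.0, -0.217, 0.001]
[0.241, -0.002, -0.16, 0.001, -0.256, 0.001]
[0.291, -0.002, -0.172, 0.001, -0.295, 0.001]
[0.343, -0.002, -0.178, 0.001, -0.334, 0.001]
pos [0.6758 0.2903 0.1767] [ 1.7997e+02 -8.0000e-02 -1.7931e+02] F [-0.4 -0.  -2.8] t 16.68
```

Request:
servo_tool(series=[[[0.007, -0.002, -0.002, 0, -0.017, 0.001, 0], [0.023, -0.002, -0.016, 0, -0.045, 0.001, 0], [0.047, -0.003, -0.033, 0, -0.078, 0.001, 0], [0.077, -0.003, -0.065, 0, -0.112, 0.001, 0], [0.111, -0.002, -0.093, 0, -0.145, 0.001, 0], [0.148, -0.002, -0.118, 0, -0.178, 0.001, 0], [0.193, -0.002, -0.142, 0, -0.217, 0.001, 0], [0.241, -0.002, -0.16, 0.001, -0.256, 0.001, 0], [0.291, -0.002, -0.172, 0.001, -0.295, 0.001, 0], [0.343, -0.002, -0.178, 0.001, -0.334, 0.001, 0], [0.343, -0.002, -0.178, 0.001, -0.334, 0.001, 0], [0.343, -0.002, -0.178, 0.001, -0.334, 0.001, 0]]])

```text
time_s: 17.68
tool_pos: [0.5753, 0.2889, 0.2316]
tool_rot: [179.8, 60.4, -179.9]
force: [0.6, -0.5, -3.1]
grip_width: 0.0198
grasp_force: 40.0
```

Request:
servo_tool(series=[[[0, 0, 0, 0, 0, 0, 0], [0, 0, 0, 0, 0, 0, 0], [0, 0, 0, 0, 0, 0, 0], [0, 0, 0, 0, 0, 0, 0]]])

```text
time_s: 18.02
tool_pos: [0.5772, 0.2884, 0.2317]
tool_rot: [179.8, 60.2, -179.9]
force: [0.1, 0.1, -1.2]
grip_width: 0.0199
grasp_force: 40.0
```

```bash
python3 chk.py 11 | grep -v "000[0-9]\]\|scene.*e-0" ; python3 - <<'E'
from h import *
o,p,Rm=now(); print("lip",p+Rm@(ORG+RTS@np.array([-.05,0,0])))
rel([(p+np.array([.0,0,.10]),Rm)])
E
```

```text
scene [404, 146, 32, 22, 255] [0.5967 0.3171 0.1905]
scene [224, 170, 8, 5, 23] [0.0722 0.069  0.0156]
scene [162, 178, 8, 5, 28] [-0.0696 -0.0679  0.0143]
scene [385, 180, 11, 8, 45] [0.535  0.3182 0.0237]
scene [195, 196, 8, 5, 28] [ 0.0721 -0.0683  0.0164]
scene trough pts 894 high 0
top [173, 184, 10, 9, 42] [0.6008 0.3104 0.1987]
top [189, 184, 12, 11, 50] [0.6026 0.2677 0.1985]
top [198, 220, 7, 6, 24] [0.5384 0.282  0.0226]
top trough pts 1201 high 0
lip [0.57009448 0.28869214 0.10494599]
[-0.289, 0.0, -0.166, 0.0, 0.0, 0.0]
pos [0.5769 0.2886 0.2313] [ 179.85   60.16 -179.86] F [-0.3 -0.5 -1.4] t 18.12
```

```bash
python3 - <<'E'
from h import *
a=load("scene11")["frame"][115:215,345:465];b=load("top11")["frame"][165:255,150:240]
im=np.hstack([cv2.resize(a,(480,400),interpolation=cv2.INTER_CUBIC),cv2.resize(b,(320,400),interpolation=cv2.INTER_CUBIC)]);cv2.imwrite("pics/t.png",im[:,:,::-1])
E
```

```text
(no output)
```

View pics/t.png

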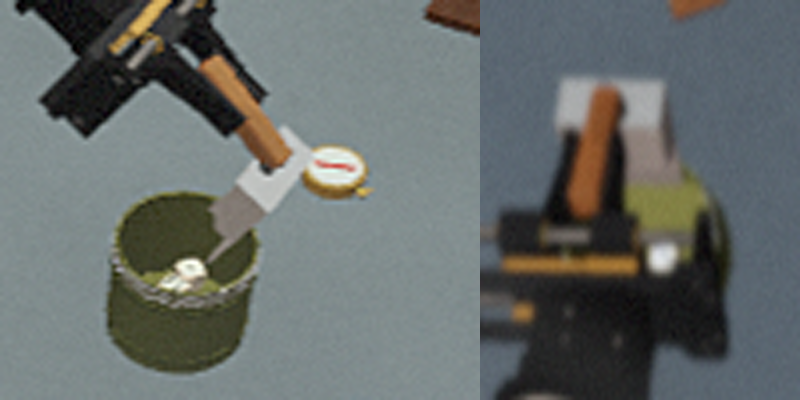

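The white patches are the scoop's back wall, and dice are visible inside the canister (crop (185,275)). Nothing remains on the pan. Lifting away and levelling.

```bash
python3 - <<'E'
from h import *
L=lambda x,y,z,tip,yaw=.5:tool_from_scoop((x,y,z),yaw,tip,(-.05,0,0))
rel([L(.565,.2885,.18,60),L(.57,.24,.19,30),L(.57,.2,.17,0),L(.57,0,.17,0,5)])
E
```

```text
[-0.209, 0.0, -0.138, -0.001, 0.001, -0.001]
[-0.29, -0.161, 0.073, -0.001, 0.168, -0.001]
[-0.163, -0.294, 0.313, -0.0, 0.334, -0.001]
[-0.162, -0.931, 0.308, -0.013, 0.334, -0.024]
pos [0.5769 0.2886 0.2313] [ 179.85   60.16 -179.86] F [-0.3 -0.5 -1.4] t 18.12
```

Request:
servo_tool(series=[[[-0.05, 0, -0.035, 0, 0, 0, 0], [-0.14, 0, -0.09, 0, 0, 0, 0], [-0.209, 0, -0.138, 0, 0.001, 0, 0], [-0.23, -0.04, -0.09, 0, 0.04, 0, 0], [-0.26, -0.09, -0.02, 0, 0.08, 0, 0], [-0.28, -0.13, 0.03, 0, 0.12, 0, 0], [-0.29, -0.16, 0.073, 0, 0.16, 0, 0], [-0.27, -0.19, 0.13, 0, 0.2, 0, 0], [-0.24, -0.22, 0.19, 0, 0.24, 0, 0], [-0.2, -0.26, 0.25, 0, 0.28, 0, 0], [-0.18, -0.29, 0.29, 0, 0.31, -0.001, 0], [-0.163, -0.294, 0.313, 0, 0.334, -0.001, 0]]])

```text
time_s: 19.12
tool_pos: [0.6834, 0.198, 0.2263]
tool_rot: [-179.8, 6.3, -179.6]
force: [0.8, 0.1, -2.2]
grip_width: 0.0199
grasp_force: 40.0
```

Request:
servo_tool(series=[[[0, -0.1, 0, 0, 0, 0, 0], [0, -0.2, 0, 0, 0, 0, 0], [0, -0.3, 0, 0, 0, 0, 0], [0, -0.4, 0, 0, 0, 0, 0], [0, -0.5, 0, 0, 0, 0, 0], [0, -0.6, 0, 0, 0, 0, 0], [0, -0.7, 0, 0, 0, 0, 0], [0, -0.8, 0, 0, 0, 0, 0], [0, -0.85, 0, 0, 0, 0, 0], [0, -0.85, 0, 0, 0, 0, 0]]])

```text
time_s: 19.95
tool_pos: [0.684, -0.0614, 0.2272]
tool_rot: [-179.6, 6.7, -179.9]
force: [-0.3, -1.3, -1.0]
grip_width: 0.0199
grasp_force: 40.0
```

```bash
python3 - <<'E'
from h import *
from cell import eyes
for n,roi in(("scene",(365,155,415,210)),("top",(170,190,225,245))):
    d=eyes.read_camera(n);np.savez(n+"12.npz",**d)
    f=d["frame"];h=cv2.cvtColor(f,cv2.COLOR_RGB2HSV);m=((h[...,2]>150)&(h[...,1]<60)).astype(np.uint8)
    k=np.zeros_like(m);k[roi[1]:roi[3],roi[0]:roi[2]]=m[roi[1]:roi[3],roi[0]:roi[2]]
    nn,l,st,ce=cv2.connectedComponentsWithStats(k);P=cloud(d)
    for i in range(1,nn):
        if st[i,4]>5: print(n,st[i].tolist(),np.median(P[l==i],0).round(4))
    hm=(P[...,2]>.08)&(P[...,2]<.1)&(P[...,0]>.4)&(P[...,0]<.7)&(P[...,1]>.2)&(P[...,1]<.45);q=P[hm][:,:2]
    from scipy.optimize import least_squares
    print("canister",least_squares(lambda p:np.hypot(*(q-p[:2]).T)-p[2],[.545,.29,.053],loss="soft_l1",f_scale=.002).x.round(4))
    z=P[...,2][(np.hypot(P[...,0]-.544,P[...,1]-.2885)<.045)];print("inside high",(z>.016).sum(),"low",(z<=.012).sum(),"max",z.max())
M=(.4916,-.3112)
S=lambda z:tool_from_scoop((M[0],M[1],z),11.2,0)
rel([S(.12),S(.02),S(.004)])
E
```

```text
scene [391, 155, 6, 8, 16] [ 0.4775  0.4375 -0.0011]
scene [398, 162, 6, 4, 8] [5.070e-01 4.376e-01 5.000e-04]
scene [405, 166, 5, 6, 8] [ 0.5387  0.4317 -0.0009]
scene [406, 177, 5, 8, 12] [0.5699 0.3835 0.0006]
scene [390, 180, 7, 5, 25] [0.5369 0.3271 0.0207]
scene [396, 203, 7, 7, 13] [0.7046 0.0048 0.3166]
canister [0.5455 0.2883 0.053 ]
inside high 25 low 1 max 0.08709692882292486
top [182, 218, 24, 12, 169] [0.5367 0.305  0.0227]
top [197, 229, 9, 9, 54] [0.5124 0.2842 0.0224]
canister [0.5429 0.2894 0.0533]
inside high 192 low 507 max 0.03197060143201269
[0.459, -0.812, 0.116, -0.004, 0.037, -0.06]
[0.497, -0.811, 0.447, -0.004, 0.037, -0.06]
[0.503, -0.811, 0.5, -0.004, 0.037, -0.06]
pos [ 0.6844 -0.0545  0.2269] [-179.88    6.64 -179.6 ] F [ 0.6  0.3 -0.8] t 20.05
```

Four dice lie in the canister (blob areas total about four dice), and the canister is unmoved. Next, over to the mat.

Request:
servo_tool(series=[[[0.05, -0.09, 0.01, -0.001, 0.01, -0.01, 0], [0.1, -0.18, 0.02, -0.002, 0.02, -0.02, 0], [0.15, -0.28, 0.03, -0.003, 0.03, -0.03, 0], [0.2, -0.38, 0.04, -0.004, 0.037, -0.04, 0], [0.26, -0.48, 0.05, -0.004, 0.037, -0.05, 0], [0.32, -0.58, 0.07, -0.004, 0.037, -0.06, 0], [0.38, -0.68, 0.09, -0.004, 0.037, -0.06, 0], [0.43, -0.76, 0.11, -0.004, 0.037, -0.06, 0], [0.459, -0.812, 0.116, -0.004, 0.037, -0.06, 0], [0.459, -0.812, 0.116, -0.004, 0.037, -0.06, 0], [0.459, -0.812, 0.116, -0.004, 0.037, -0.06, 0]]])

```text
time_s: 20.97
tool_pos: [0.5539, -0.2977, 0.1766]
tool_rot: [180.0, -0.0, -168.7]
force: [1.1, 0.3, -1.2]
grip_width: 0.0194
grasp_force: 40.0
```

```bash
python3 - <<'E'
from h import *
import h
h.ORG=np.array([.061,0,.057])
S=lambda z:tool_from_scoop((.4916,-.3112,z),11.2,0)
rel([S(.02),S(.006)])
E
```

```text
[0.009, -0.004, 0.332, 0.0, -0.0, 0.001]
[0.009, -0.004, 0.379, 0.0, -0.0, 0.001]
pos [ 0.5539 -0.2977  0.1766] [ 1.7999e+02 -4.0000e-02 -1.6871e+02] F [ 1.1  0.3 -1.2] t 20.97
```

Request:
servo_tool(series=[[[0.004, -0.004, 0.06, 0, 0, 0.001, 0], [0.009, -0.004, 0.13, 0, 0, 0.001, 0], [0.009, -0.004, 0.2, 0, 0, 0.001, 0], [0.009, -0.004, 0.26, 0, 0, 0.001, 0], [0.009, -0.004, 0.3, 0, 0, 0.001, 0], [0.009, -0.004, 0.33, 0, 0, 0.001, 0], [0.009, -0.004, 0.345, 0, 0, 0.001, 0], [0.009, -0.004, 0.36, 0, 0, 0.001, 0], [0.009, -0.004, 0.36, 0, 0, 0.001, 0]]])

```text
time_s: 21.72
tool_pos: [0.5512, -0.2997, 0.0684]
tool_rot: [-180.0, -0.1, -168.9]
force: [0.6, -0.1, -0.6]
grip_width: 0.0195
grasp_force: 40.0
```

```bash
cat > lp.py <<'E'
from h import *
from cell import eyes
import sys
d=eyes.read_camera("scene");h=cv2.cvtColor(d["frame"],cv2.COLOR_RGB2HSV);f=d["frame"].astype(int)
H,S,V=[h[...,i].astype(int) for i in range(3)]
zt=float(sys.argv[1])
w=((f[...,2]-f[...,0]>2)&(V>150)).astype(np.uint8)   # metal bluish-white
k=np.zeros_like(w);k[298:350,212:280]=w[298:350,212:280]
k=cv2.morphologyEx(k,cv2.MORPH_OPEN,np.ones((2,2)))
c=max(cv2.findContours(k,0,cv2.CHAIN_APPROX_NONE)[0],key=cv2.contourArea)
a=cv2.approxPolyDP(c,2,True)[:,0]; print(a.tolist()); 
p=plane(d,a,zt);print(p[:,:2].round(4).tolist())
# in mat frame
y=np.radians(11.2);q=(p[:,:2]-[.4916,-.3112])@np.array([[np.cos(y),-np.sin(y)],[np.sin(y),np.cos(y)]]);print((q*1000).round(1).tolist())
rel([])
E
python3 lp.py .012
```

```text
[[250, 310], [246, 309], [235, 330], [240, 331], [238, 325], [243, 317], [250, 315]]
[[0.4555, -0.2852], [0.4448, -0.2889], [0.4612, -0.3534], [0.4737, -0.3483], [0.4582, -0.3378], [0.4537, -0.3121], [0.4651, -0.297]]
[[-30.4, 32.5], [-41.6, 31.0], [-38.0, -35.5], [-24.8, -32.9], [-38.0, -19.6], [-37.3, 6.5], [-23.2, 19.1]]
pos [ 0.5513 -0.3001  0.069 ] [-1.7995e+02 -5.0000e-02 -1.6887e+02] F [-0.5  0.8 -2.1] t 21.77
```

```bash
python3 - <<'E'
from h import *
from cell import eyes
d=eyes.read_camera("scene");f=d["frame"].astype(int);np.savez("scene13.npz",**d)
y=np.radians(11.2)
for v in(313,317,321,325):
    print(v,[(u,*f[v,u]) for u in range(226,250,1)])
    p=plane(d,[(u,v) for u in(226,238,249)],.012)[:,:2]
    print(((p-[.4916,-.3112])@np.array([[np.cos(y),-np.sin(y)],[np.sin(y),np.cos(y)]])*1000).round(1).tolist())
E
```

```text
313 [(226, np.int64(131), np.int64(144), np.int64(146)), (227, np.int64(127), np.int64(141), np.int64(145)), (228, np.int64(126), np.int64(143), np.int64(148)), (229, np.int64(152), np.int64(143), np.int64(130)), (230, np.int64(173), np.int64(145), np.int64(111)), (231, np.int64(175), np.int64(144), np.int64(110)), (232, np.int64(179), np.int64(149), np.int64(114)), (233, np.int64(182), np.int64(153), np.int64(115)), (234, np.int64(185), np.int64(156), np.int64(119)), (235, np.int64(185), np.int64(155), np.int64(120)), (236, np.int64(190), np.int64(159), np.int64(124)), (237, np.int64(195), np.int64(165), np.int64(125)), (238, np.int64(190), np.int64(159), np.int64(119)), (239, np.int64(183), np.int64(154), np.int64(113)), (240, np.int64(176), np.int64(144), np.int64(106)), (241, np.int64(182), np.int64(169), np.int64(159)), (242, np.int64(191), np.int64(193), np.int64(196)), (243, np.int64(193), np.int64(198), np.int64(202)), (244, np.int64(191), np.int64(195), np.int64(198)), (245, np.int64(191), np.int64(193), np.int64(197)), (246, np.int64(194), np.int64(195), np.int64(198)), (24
[... 3313 characters left out ...]
64(201)), (237, np.int64(182), np.int64(184), np.int64(189)), (238, np.int64(126), np.int64(127), np.int64(131)), (239, np.int64(59), np.int64(61), np.int64(57)), (240, np.int64(71), np.int64(72), np.int64(71)), (241, np.int64(75), np.int64(76), np.int64(74)), (242, np.int64(78), np.int64(75), np.int64(75)), (243, np.int64(79), np.int64(73), np.int64(75)), (244, np.int64(76), np.int64(75), np.int64(73)), (245, np.int64(72), np.int64(74), np.int64(72)), (246, np.int64(68), np.int64(68), np.int64(68)), (247, np.int64(73), np.int64(68), np.int64(70)), (248, np.int64(77), np.int64(77), np.int64(73)), (249, np.int64(77), np.int64(76), np.int64(75))]
[[-66.7, -32.0], [-38.0, -19.6], [-11.6, -8.2]]
```

Lip sits at −48 mm and parallel in the mat frame, so the scoop is centred within 2 mm. Lowering to contact.

Request:
servo_tool(series=[[[0.003, 0.002, 0.005, 0, 0, 0, 0], [0.006, 0.005, 0.01, 0, 0, 0, 0], [0.006, 0.005, 0.015, 0, 0, 0, 0], [0.006, 0.005, 0.02, 0, 0, 0, 0], [0.006, 0.005, 0.024, 0, 0, 0, 0], [0.006, 0.005, 0.026, 0, 0, 0, 0], [0.006, 0.005, 0.027, 0, 0, 0, 0], [0.006, 0.005, 0.027, 0, 0, 0, 0]]])

```text
time_s: 22.48
tool_pos: [0.5502, -0.2989, 0.0625]
tool_rot: [-179.9, 0.1, -168.9]
force: [1.1, 1.0, 7.4]
grip_width: 0.0196
grasp_force: 40.0
```

```bash
python3 -c "
from h import *
rel([])"
```

```text
pos [ 0.5502 -0.2989  0.0625] [-1.7993e+02  7.0000e-02 -1.6886e+02] F [1.1 1.  7.4] t 22.48
```

Request:
servo_tool(series=[[[0, 0, -0.002, 0, 0, 0, 0], [0, 0, -0.002, 0, 0, 0, 0], [0, 0, -0.002, 0, 0, 0, 0]]], grip_force=10)

```text
time_s: 22.73
tool_pos: [0.55, -0.299, 0.0618]
tool_rot: [-179.9, 0.1, -168.9]
force: [2.0, 1.2, 2.7]
grip_width: 0.0198
grasp_force: 10.0
```

Request:
servo_tool(series=[[[0, 0, 0, 0, 0, 0, 0.3], [0, 0, 0, 0, 0, 0, 0.4], [0, 0, 0, 0, 0, 0, 0.6], [0, 0, 0, 0, 0, 0, 0.8], [0, 0, 0, 0, 0, 0, 0.8], [0, 0, 0, 0, 0, 0, 0.8], [0, 0, 0, 0, 0, 0, 0.8], [0, 0, 0, 0, 0, 0, 0.8], [0, 0, 0, 0, 0, 0, 0.8], [0, 0, 0, 0, 0, 0, 0.8], [0, 0, 0, 0, 0, 0, 0.8], [0, 0, 0, 0, 0, 0, 0.8]]])

```text
time_s: 23.73
tool_pos: [0.5488, -0.299, 0.0611]
tool_rot: [-180.0, -0.1, -168.9]
force: [1.0, -0.7, -0.2]
grip_width: 0.0694
grasp_force: 0.0
```

Released. Going straight up, then back clear.

Request:
servo_tool(series=[[[0, 0, -0.05, 0, 0, 0, 0.8], [0, 0, -0.12, 0, 0, 0, 0.8], [0, 0, -0.2, 0, 0, 0, 0.8], [0, 0, -0.3, 0, 0, 0, 0.8], [0, 0, -0.4, 0, 0, 0, 0.8], [0, 0, -0.5, 0, 0, 0, 0.8], [0, 0.1, -0.55, 0, 0, 0, 0.8], [0, 0.2, -0.55, 0, 0, 0, 0.8], [0, 0.3, -0.55, 0, 0, 0, 0.8], [0, 0.4, -0.55, 0, 0, 0, 0.8], [0, 0.4, -0.55, 0, 0, 0, 0.8]]])

```text
time_s: 24.65
tool_pos: [0.5261, -0.1737, 0.2262]
tool_rot: [179.8, -0.0, -168.4]
force: [0.8, 0.2, 0.6]
grip_width: 0.0693
grasp_force: 0.0
```

```bash
python3 - <<'E'
from h import *
from cell import eyes,get_obs
o=get_obs();print(o["tool_pos"],o["joint_velocities"].round(1),o["time_s"])
d=eyes.read_camera("scene");np.savez("scene14.npz",**d);f=d["frame"].astype(int);P=cloud(d)
y=np.radians(11.2);A=np.array([[np.cos(y),-np.sin(y)],[np.sin(y),np.cos(y)]]);mf=lambda p:((p-[.4916,-.3112])@A*1000).round(1)
m=((f[...,2]-f[...,0]>1)&(f.max(2)>150)).astype(np.uint8);k=np.zeros_like(m);k[300:345,225:270]=m[300:345,225:270]
c=max(cv2.findContours(k,0,cv2.CHAIN_APPROX_NONE)[0],key=cv2.contourArea);a=cv2.approxPolyDP(c,2.5,True)[:,0];print("pan outline in mat frame",mf(plane(d,a,.006)[:,:2]).tolist())
q=P[(P[...,2]>.085)&(P[...,2]<.13)&(P[...,0]>.45)&(P[...,0]<.62)&(P[...,1]>-.37)&(P[...,1]<-.25)];print("handle top",len(q),mf(q[:,:2].mean(0)),q[:,2].max())
# others vs start
s=load("scene0")["frame"].astype(int)
for n,(u,v) in dict(goblin=(344,336),compass=(429,158),token=(435,222),lid=(215,408),canister=(390,185)).items():
    dd=np.abs(f-s)[v-25:v+25,u-22:u+22].max(2);print(n,"changed px",(dd>60).sum())
E
```

```text
[ 0.52605987 -0.17374593  0.22623565] [ 2.1  2.3  3.2 -2.3  1.6 -1.7  4.1] 24.65
pan outline in mat frame [[-47.8, 35.5], [-50.4, -30.9], [-10.9, -32.9], [-6.9, -18.5], [30.8, -18.0], [24.9, 33.7]]
handle top 83 [65.9 -2.1] 0.11188842752397377
goblin changed px 0
compass changed px 0
token changed px 0
lid changed px 0
canister changed px 56
```

```bash
python3 -c "
from cell import env
print(env.sign_off())"
```

```text
the job is handed in; nothing more can be done
None
```

I tipped the four dice into the canister and set the scoop back on its mat, about 2 mm from the middle, then handed the job in at about 25 s; the dice count rests on blob areas in the top image, and the goblin, compass, token and lid look unchanged.

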